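# Snap ring held open at the groove of a planer roller's axle stub

### The arm

A 6-joint arm with a two-finger parallel gripper is mounted at the origin on the work surface. World frame = base frame: x ahead of the robot, y to its left, z up, the work surface at z = 0. Lengths are in m, angles in degrees, forces in N, time in s.
With the tool pointing down it reaches from about 0.225 to 0.875 m from the base axis. Payload 3.4 kg.
Tool frame: the origin (TCP) lies at the very end of the fingers, on their centre line; the grasp point (between the pads) lies 19 mm behind it; x points along the fingers, z is the direction in which the jaws open and shut, and the axes are right-handed (so a half turn about x gives the same grasp; the last joint's range is limited). The gripper opens to 85 mm and grips with 20 to 120 N. Pads are 22 mm wide; open, the fingers measure 114 mm over their backs; the gripper's body (76 mm by 85 mm) begins 54 mm behind the grasp point. The pads swing forward as they close: fully open they stand 13 mm farther back than shut.
Start: joints at [-76.834, 15.808, 86.224, -0, 77.962, -6.933], TCP at [0.198, -0.54, 0.231] pointing down, gripper open.
Joint ranges: [-165.64, 165.64], [-43.16, 119.46], [12.63, 154.43], [-67.54, 247.53], [6.08, 155.33], [-154.97, 154.97]. Speed limits (degrees/s): [147.25, 147.25, 180, 180, 180, 180].

### API

Orientations are given as [roll, pitch, yaw] about the fixed x, y, z axes, in that order (R = Rz(yaw) Ry(pitch) Rx(roll)).
In Python, from station import monitor, viewer, finish_job gives the robot as it stands.
- The arm moves only by the tool play_rows, never from a script. Its argument "plan" is a list of rows, each a list of 7 numbers: the finger opening in cm, from 0 to 8.54, then the shift along the tool's x, y, z in cm, then the turn, a rotation vector about the tool's x, y, z in degrees. A call has 1 to 5 rows; each row is the pose to reach, as a shift and turn from the pose commanded when the call began, along the tool's axes at that moment; what a row does not reach only later rows make up. A row lasts 1/8 s, in which the tool goes at most 62.5 mm and 10.7 degrees, less where a joint would pass 70% of its speed; a pose out of reach is approached as far as the arm can. A call with a gripper value outside its range is refused whole. The fingers move at their own pace and stop on an object; "grip_force" is the grip in N (left out, the last holds). Time passes only in rows, so rows that repeat a pose let the fingers close. It gives the time, the measured TCP pose, the force and the opening at its end, in the units of the state.
- monitor.state(): the state, without advancing time (a new reading comes with each control period).
- viewer.camera(name): name is "scene" or "top"; returns the picture (480x640x3 uint8, red, green, blue); there is no depth.
- viewer.camera_params(name): a dict with "fov_y" (degrees; the focal length in pixels is half the picture's height over the tangent of half this angle, whatever the lens; pixels are square), "cx", "cy" (the principal point, pixels), "position" and "orientation" of the camera in the world. Camera axes: x right, y up, looking along -z (the intrinsics and any distortion apply to the point x, -y, -z); pixel columns grow to the right and rows downward; lengths in m; the calibration is good to about 2 mm. A picture is of the moment at which its call begins. camera_params takes no time and is no camera call.
- finish_job(): hands the job in, once; it reports no verdict.
Trained networks look in the newest picture that a camera, given by its name, has taken for a name from the list of things; names that differ only in an ending like _2 or _b are one class to them, and where a whole thing is asked for, a point or a joint stands for the part that bears it (a point fixed in the world has none). Each returns a list of dicts, best first, with "p" (0 to 1); they miss things now and then, are a little off and sometimes report something else, mostly with a low value. They report only what shows in the picture. A call takes as long as a camera call. They do not tell look-alikes from the thing itself.
- viewer.masks_of(thing, camera): "pixels" (480x640 bool, what is visible of it) and "at" ([column, row] in pixels, amid what is visible of it).
The state is a dict: "clock": time; "qpos": joint angles; "joint_velocities": joint speeds; "joint_efforts": joint torques, N m; "ee_pos": TCP position; "ee_rot": TCP orientation; "contact_force": force on the tool from outside, world axes, zero at the start; "torque": the same for the moment, N m; "opening": opening from 0.0 (shut) to 1.0 (fully open).
Only numpy, scipy, OpenCV 4.12 (cv2) and the standard library are available. Lean on these libraries where they do the work, as an engineer would, in place of code of your own. Each camera call takes 0.05 s, during which the arm holds its last target.

### The job

Stand the axle stub upright in the bore of the bench block, collar fully down on the wood, and leave the bearing, the spanner and the glue bottle where they are. Then, touching the ring only with the lock-ring pliers, spread the snap ring that lies on the small stand, lift it off and slide it down over the end of the axle to the groove. Finish while holding it there with the pliers, spread clear of the axle, level and at groove height, not let go and not resting on anything.

Things in the scene. Friction and masses are not known exactly. Their poses are not given: they have to be found in the camera images.
- axle: Bright steel axle stub, loose, upright, 98 mm high, about 0.65 kg. From the underside (origin, on the axis) up along z: spigot 32 mm diameter and 30 mm long with a chamfered foot; collar 54 mm diameter to 38 mm; journal 40 mm diameter to 80 mm; ring groove 38 mm diameter (dark band) to 85 mm; end 40 mm diameter to 98 mm, its last 5 mm tapering to 32 mm.
- axle_groove (a point): Point on the axle's axis at mid-height of the ring groove, 82.5 mm above the axle's underside, 15.5 mm below its upper end.
- block: Dark wooden bench block 100 x 100 mm, 45 mm high, fixed to the bench, with one round upright bore in its middle. Origin: centre of the underside.
- bore (a point): Centre of the bore's mouth on the block's top, 45 mm above the bench. Bore 35 mm diameter, 36 mm deep, mouth chamfered 3 mm. With the spigot fully in, the axle's collar rests on the block's top, the axle's underside is 15 mm and its groove 97.5 mm above the bench.
- ring: Dark steel snap ring, open C shape, 3.5 mm thick, 30 g, lying flat on the stand, underside 40 mm above the bench. Free inner diameter 38 mm, outer 49 mm. Origin: centre of the free circle, on the underside; z up, x from the ring's back to its opening. Only the back 70 degrees is this body; the two arms bend outwards on spring hinges there.
- ring_mid (a point): Ring's centre at mid-thickness, 1.75 mm above its underside. Spread fully by the pliers (12 to 13 mm at each lug), the ring clears the 40 mm axle by about 2 mm all round when the axle's axis lies 3 to 4 mm from this point towards the opening (ring's +x).
- ring_gap (a point): Middle of the ring's opening, 25 mm from the ring's centre along x, mid-thickness: the place for the pliers' tips. Lugs either side: 6 mm wide, from x = 16 to 31 mm, past the stand's edge; free, their inner faces are 25 mm apart here and converge to 22 mm at the outer ends (parallel when spread). Each pushes back with about 2.5 N when free, 5.5 N when fully spread.
- ring_left (a joint): Outward bend of the ring's arm on the +y side, rad: 0 free, about 0.15 when just wide enough for the axle, 0.27 to 0.30 when the pliers are fully squeezed, limit 0.33.
- ring_right (a joint): The same for the arm on the -y side.
- stand: Small wooden stand, fixed, 45 x 64 mm and 40 mm high, with a short dowel, 28 mm diameter, 10 mm high, round which the ring lies. Origin: on the bench straight below the dowel's axis; the wood reaches from x = -33 to +12 mm; the ring's lugs point roughly along its +x, over free space down to the bench.
- pliers: Steel lock-ring pliers, black grips, 0.22 kg, standing tips down in the holder. Squeezing the handles opens the tips. Origin: pivot pin, 90 mm above the bench at the start; z up along the handles, pin along x, handles and tips side by side along y. Joint box 22 (x) x 36 (y) x 20 mm round the pin. Grips 15 mm wide (x), from 40 to 100 mm above the pin. Half a turn about z makes no difference.
- pliers_grip (a point): Midway between the grips at the best place to hold them, 75 mm above the pin, 155 mm above the tips' ends; there they are 66 mm over the outside at rest and nearly parallel. Each mm by which they come together opens the tips by about 1 mm. Squeezed evenly, tips and handles stay centred between the fingers.
- pliers_tip (a point): Midway between the tips' ends, 80 mm below the pin (moves with the +y half). Tips 10 mm wide (x), each with a V-notch across its outer face, 7.5 mm high and 2.5 mm deep, mid-notch 6 mm above the tip's end: the lugs go into the notches, which keep the ring about level. At rest the tips are 14 mm across y below the notches, 16.5 mm above them.
- pliers_half (a joint): Squeeze of the pliers, rad: 0 at rest (tips shut), about 0.20 when the notches reach the lugs of the free ring, 0.56 at the stop (24 mm over the grips, ring fully spread). The handles take 8 N each at first, about 18 N near the stop with the ring. At 61 mm over the grips (0.06 rad) the pliers are held firmly, and the tips, 18.5 mm across below the notches, still enter the ring's opening.
- holder: Plywood holder 60 (x) x 80 (y) mm, 80 mm high, fixed, with a slot in its top, 15 x 41 mm and right through, in which the pliers' jaws hang; the pliers' joint box rests on its top. Origin: centre of the underside.
- bearing: Bystander: loose ball bearing 68 mm diameter, 40 mm bore, 15 mm high, lying flat. Origin: centre of the underside.
- spanner: Bystander: open-ended spanner, 170 mm long, lying on the bench.
- glue: Bystander: white glue bottle, 60 mm diameter, 140 mm high, standing. Origin: centre of the underside.
Not all that is in view belongs to the job. There is more than one size of the stand; the one meant has the size given above.

How it is judged:
By the outcome, as a careful person would: the job done as asked, in the order asked, and still so for the second after the job is handed in, while the arm keeps its last pose, push and grip.
It also fails if it takes over 72 s, if anything falls off the work surface, if the arm or the gripper's body presses on something with over 40 N, if the wrist force passes 120 N, or if a joint passes its speed limit or range.

## Working session

There is one attempt and no reset: what is moved stays moved. The work goes in short steps, Python scripts to look and compute and a tool call to move; the robot and the scene stay as the last step left them, time stands still between calls to the robot, and variables do not carry over. Pictures are saved under pics/ and viewed, and the job is handed in when it is done.

Besides the shell and the picture viewer there is one more tool, called after "Emit:" by a JSON object that holds its "op" and its "data", one argument or row to a line. play_rows: Moves the arm, as the interface text tells. Its arguments: {"type":"object","properties":{"plan":{"type":"array","items":{"type":"array","items":{"type":"number"}}},"grip_force":{"type":"number"}},"required":["plan"]}

```bash
ls; mkdir -p pics; python3 - <<'E'
from station import monitor, viewer
import cv2
print(monitor.state())
for c in ("scene","top"):
    im=viewer.camera(c); cv2.imwrite(f"pics/{c}0.png",im[:,:,::-1]); print(c,viewer.camera_params(c))
E
```

```text
pics
{'clock': 0.0, 'qpos': array([-7.68340860e+01,  1.58472975e+01,  8.62947396e+01,  5.48526679e-04,
        7.79612806e+01, -6.93600488e+00]), 'joint_velocities': array([-0.05156128,  0.02796537,  0.06257137,  0.06201235,  0.03700983,
        0.00844058]), 'joint_efforts': array([ 2.61163885e-03, -4.16766107e+01, -2.45806503e+01, -4.89240699e-05,
        1.10006778e-02, -7.42629169e-06]), 'ee_pos': array([ 0.19747114, -0.53947507,  0.23044628]), 'ee_rot': array([172.76661208,  89.89668092, 102.86841611]), 'contact_force': array([0.06497152, 0.36829371, 0.43790614]), 'torque': array([-0.0273457 , -0.0663777 , -0.04467313]), 'opening': 1.0022575656896784}
scene {'fov_y': 54.13808797372953, 'cx': 321.9332426454135, 'cy': 230.62027958850493, 'position': array([ 1.1894186 , -0.36026634,  0.71348516]), 'orientation': array([49.76443175, -0.4426967 , 57.51372528])}
top {'fov_y': 47.60311258111737, 'cx': 318.9225276547363, 'cy': 238.14783400628122, 'position': array([ 0.5179587 , -0.00313518,  1.27394491]), 'orientation': array([  3.91087169,  -0.3400482 , -90.96797787])}
```

View pics/scene0.png

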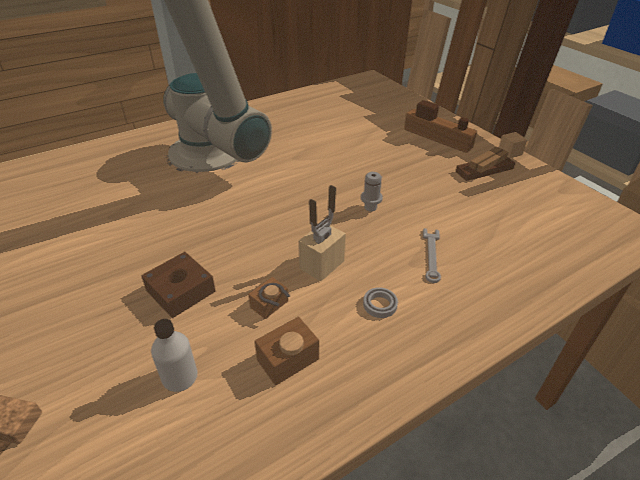

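View pics/top0.png

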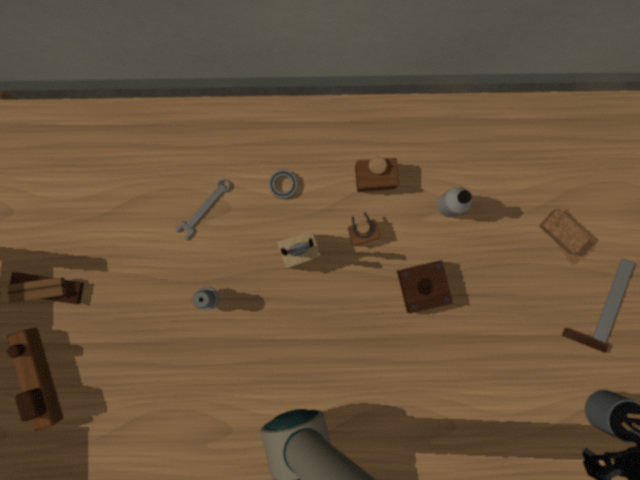

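```bash
cat > h.py <<'E'
import numpy as np, cv2
from scipy.spatial.transform import Rotation as R
from scipy.optimize import minimize
from station import monitor, viewer
P={c:viewer.camera_params(c) for c in ("scene","top")}
def cam(c):
    p=P[c]; f=240/np.tan(np.radians(p["fov_y"]/2)); M=R.from_euler('xyz',p["orientation"],degrees=True).as_matrix()
    return f,p["cx"],p["cy"],np.array(p["position"]),M
def proj(X,c):
    f,cx,cy,t,M=cam(c); q=(np.atleast_2d(X)-t)@M
    return np.stack([cx+f*q[:,0]/-q[:,2], cy-f*q[:,1]/-q[:,2]],1)
def ray(uv,c,z):
    f,cx,cy,t,M=cam(c); d=M@np.array([(uv[0]-cx)/f,-(uv[1]-cy)/f,-1.]); return t+d*(z-t[2])/d[2]
def masks(thing,cams=("scene","top"),shot=False):
    out={}
    for c in cams:
        if shot: viewer.camera(c)
        out[c]=viewer.masks_of(thing,c)
    return out
def box(x0,x1,y0,y1,z0,z1): return np.array([[x,y,z] for x in(x0,x1) for y in(y0,y1) for z in(z0,z1)],float)/1000
def cyl(r,z0,z1,n=40):
    a=np.linspace(0,2*np.pi,n,endpoint=False); return np.concatenate([np.stack([r*np.cos(a),r*np.sin(a),0*a+z],1) for z in(z0,z1)])/1000
AXLE=[cyl(32,0,0)/1]  # placeholder
AXLE=[cyl(16,0,30),cyl(27,30,38),cyl(20,38,93),np.concatenate([cyl(20,93,93),cyl(16,98,98)])]
BLOCK=[box(-50,50,-50,50,0,45)]
STAND=[box(-33,12,-32,32,0,40),cyl(14,40,50)]
HOLDER=[box(-30,30,-40,40,0,80)]
BEAR=[cyl(34,0,15)]
S=8
def render(parts,T,c):
    Rm,t=T; m=np.zeros((480,640),np.uint8)
    for p in parts:
        uv=proj(p@Rm.T+t,c); h=cv2.convexHull(uv.astype(np.float32))
        cv2.fillConvexPoly(m,np.round(h*16).astype(np.int32),1,cv2.LINE_8,4)
    return m
def soft(parts,T,c,roi,k=4):
    # supersampled in roi (u0,v0,u1,v1)
    Rm,t=T;u0,v0,u1,v1=roi; m=np.zeros(((v1-v0)*k,(u1-u0)*k),np.uint8)
    for p in parts:
        uv=(proj(p@Rm.T+t,c)+0.5-[u0,v0])*k-0.5
        h=cv2.convexHull(uv.astype(np.float32)); cv2.fillConvexPoly(m,np.round(h*16).astype(np.int32),1,cv2.LINE_8,4)
    return m.reshape(v1-v0,k,u1-u0,k).mean((1,3))
def fit(parts,mk,x0,z=0.,yawfree=True,cams=None,mdl=None):
    rois={}
    for c,m in mk.items():
        v,u=np.nonzero(m); rois[c]=(max(u.min()-8,0),max(v.min()-8,0),min(u.max()+9,640),min(v.max()+9,480))
    def cost(q):
        yaw=q[2]*10 if yawfree else 0
        T=(R.from_euler('z',yaw,degrees=True).as_matrix(),np.array([q[0]/100,q[1]/100,z])); e=0
        for c,m in mk.items():
            u0,v0,u1,v1=rois[c]; e+=np.abs(soft(parts,T,c,rois[c])-m[v0:v1,u0:u1]).sum()/m.sum()
        return e
    q0=[x0[0]*100,x0[1]*100]+([x0[2]/10] if yawfree else [])
    best=None
    for s in (1.0,0.3):
        n=len(q0); sim=np.array([q0]+[np.array(q0)+s*np.eye(n)[i] for i in range(n)])
        r=minimize(cost,q0,method='Nelder-Mead',options=dict(initial_simplex=sim,xatol=.003,fatol=1e-4)); q0=list(r.x)
    return np.array([r.x[0]/100,r.x[1]/100]+([r.x[2]*10] if yawfree else [])),r.fun
E
python3 - <<'E'
from h import *
import pickle
D={}
for c in ("scene","top"): viewer.camera(c)
for t in ("axle","block","ring","stand","pliers","holder","bearing","glue","spanner"):
    D[t]=masks(t)
    for c in D[t]:
        print(t,c,[(round(d['p'],2),np.round(d['at'],1).tolist(),int(d['pixels'].sum()),np.round(ray(d['at'],c,0.03)[:2],3).tolist()) for d in D[t][c][:4]])
pickle.dump(D,open('D0.pkl','wb'))
E
```

```text
axle scene [(0.81, [374.1, 186.2], 590, [0.434, 0.284]), (0.24, [170.4, 358.3], 2327, [0.658, -0.321])]
axle top [(0.58, [205.5, 297.2], 461, [0.473, 0.248]), (0.16, [295.0, 249.0], 308, [0.579, 0.043])]
block scene [(0.89, [176.7, 283.2], 2910, [0.495, -0.253])]
block top [(0.72, [423.3, 287.3], 2134, [0.487, -0.248]), (0.59, [205.2, 297.0], 491, [0.473, 0.249])]
ring scene [(0.68, [266.5, 296.2], 143, [0.62, -0.118]), (0.65, [377.9, 305.7], 702, [0.753, 0.05])]
ring top [(0.48, [366.3, 219.9], 165, [0.643, -0.122])]
stand scene [(0.93, [264.2, 299.4], 804, [0.625, -0.126]), (0.8, [286.6, 350.3], 2843, [0.749, -0.146])]
stand top [(0.7, [361.6, 231.4], 487, [0.617, -0.11]), (0.56, [371.7, 174.0], 1352, [0.749, -0.136]), (0.48, [356.4, 232.9], 93, [0.614, -0.098]), (0.31, [295.9, 250.6], 310, [0.575, 0.041])]
pliers scene [(0.81, [322.8, 217.2], 839, [0.471, 0.106])]
pliers top [(0.73, [204.2, 296.2], 488, [0.475, 0.251]), (0.64, [297.6, 248.7], 316, [0.579, 0.037])]
holder scene [(0.93, [321.6, 253.8], 1711, [0.575, 0.036]), (0.57, [280.3, 291.8], 165, [0.624, -0.09])]
holder top [(0.83, [299.2, 251.4], 756, [0.573, 0.034]), (0.18, [355.2, 228.0], 53, [0.625, -0.096])]
bearing scene [(0.82, [380.9, 308.7], 721, [0.762, 0.05]), (0.58, [277.8, 287.4], 174, [0.611, -0.089]), (0.5, [322.5, 218.9], 733, [0.476, 0.102])]
bearing top [(0.62, [280.3, 177.9], 437, [0.744, 0.075])]
glue scene [(0.61, [170.3, 355.5], 2321, [0.652, -0.319])]
glue top [(0.84, [452.5, 200.1], 804, [0.686, -0.321]), (0.17, [353.2, 227.3], 103, [0.627, -0.091])]
spanner scene [(0.97, [433.3, 257.3], 544, [0.709, 0.231]), (0.51, [373.0, 193.8], 686, [0.459, 0.262])]
spanner top [(0.96, [202.4, 209.8], 572, [0.673, 0.255])]
```

```bash
cat > ov.py <<'E'
from h import *
def crop(img,u,v,w=60,k=6):
    u0,v0=int(u-w/2*4/3),int(v-w/2); a=img[max(v0,0):v0+w,max(u0,0):u0+int(w*4/3)]
    return cv2.resize(a,None,fx=k,fy=k,interpolation=cv2.INTER_NEAREST),(u0,v0)
def overlay(img,models,u,v,w=60,k=6,c='top'):
    b,(u0,v0)=crop(img,u,v,w,k)
    for parts,T,col in models:
        for p in parts:
            uv=(proj(p@T[0].T+T[1],c)+.5-[u0,v0])*k
            h=cv2.convexHull(uv.astype(np.float32)); cv2.polylines(b,[np.round(h).astype(np.int32)],True,col,1)
    return b
def TT(x,y,yaw=0,z=0): return (R.from_euler('z',yaw,degrees=True).as_matrix(),np.array([x,y,z]))
E
python3 - <<'E'
from ov import *
import pickle
D=pickle.load(open('D0.pkl','rb'))
F={}
for n,parts,x0,yf,ix in (("axle",AXLE,(.46,.25),False,(0,0)),("block",BLOCK,(.49,-.25,10),True,(0,0)),("stand",STAND,(.62,-.11,-10),True,(0,0)),("holder",HOLDER,(.575,.035,20),True,(0,0)),("bearing",BEAR,(.75,.07),False,(0,0))):
    mk={c:D[n][c][i]["pixels"] for c,i in zip(("scene","top"),ix)}
    r=fit(parts,mk,x0,yawfree=yf); print(n,np.round(r[0],4),round(r[1],3))
    for c in mk:
        rr=fit(parts,{c:mk[c]},r[0],yawfree=yf); print('  ',c,np.round(rr[0],4),round(rr[1],3))
    F[n]=r[0]
pickle.dump(F,open('F0.pkl','wb'))
M=dict(axle=AXLE,block=BLOCK,stand=STAND,holder=HOLDER,bearing=BEAR)
for c in ("scene","top"):
    im=cv2.imread(f"pics/{c}0.png"); tiles=[]
    for n in ("axle","block","stand","holder"):
        f=F[n]; T=TT(*f); uv=proj(T[1]+[0,0,.04],c)[0]
        tiles.append(cv2.resize(overlay(im,[(M[n],T,(0,255,0))],uv[0],uv[1],74,4,c),(400,300)))
    cv2.imwrite(f"pics/ov_{c}.png",np.vstack([np.hstack(tiles[:2]),np.hstack(tiles[2:])]))
E
```

```text
axle [0.4697 0.2458] 0.257
   scene [0.4676 0.2478] 0.138
   top [0.47   0.2444] 0.105
block [ 0.4877 -0.2498 12.8151] 0.051
   scene [ 0.4872 -0.2499 13.1529] 0.025
   top [ 0.4881 -0.2496 12.5115] 0.024
stand [ 0.6246 -0.1111 15.0483] 0.686
   scene [ 0.6236 -0.11   15.2252] 0.409
   top [ 0.6247 -0.1111 15.9247] 0.27
holder [ 0.576   0.0345 18.0962] 0.63
   scene [ 0.5759  0.0349 18.1977] 0.196
   top [ 0.576   0.0345 18.0962] 0.43
bearing [0.7329 0.0719] 0.85
   scene [0.7329 0.0722] 0.26
   top [0.7328 0.0719] 0.589
```

View pics/ov_scene.png

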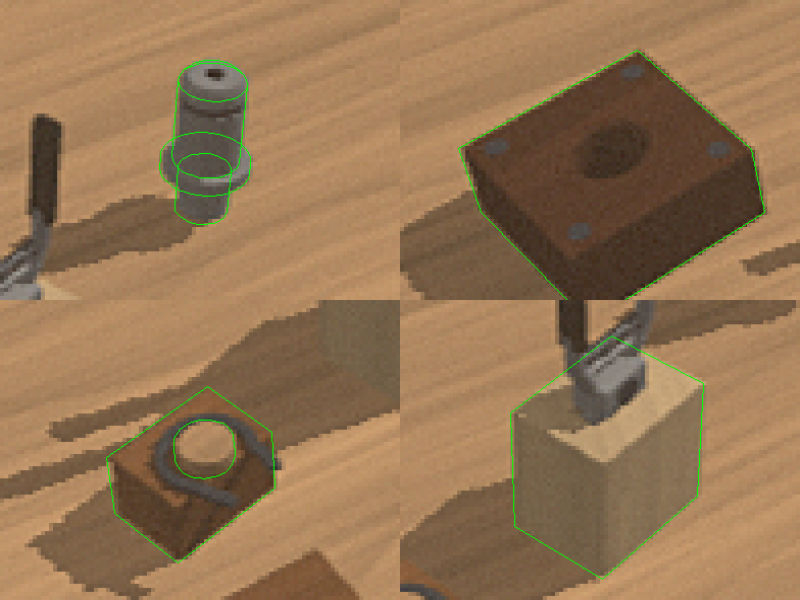

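View pics/ov_top.png

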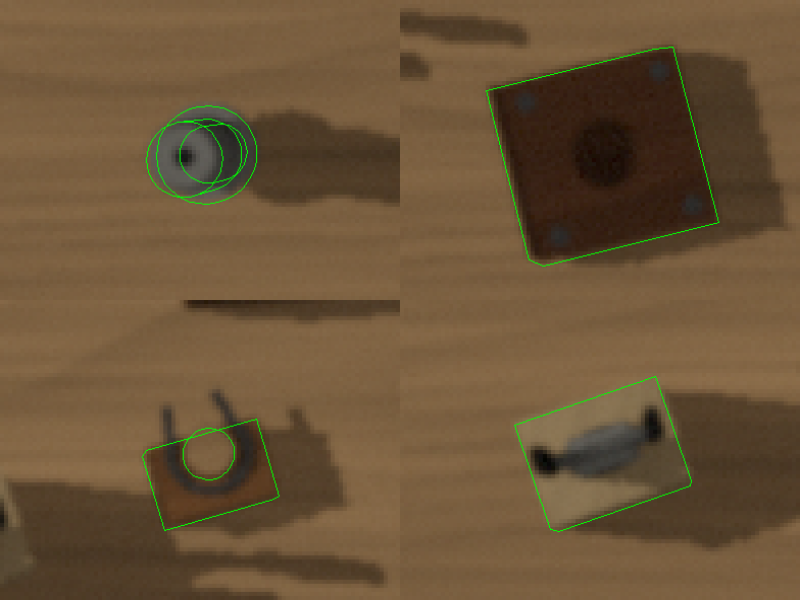

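```bash
cat > plan.py <<'E'
import sys
from h import *
def back(w): # mm, pads back for opening w mm
    th=np.arcsin(w/2/76); return 76*(1-np.cos(th))
def plan(target,phi=None,n=None,q=True):
    """target TCP pos; phi: world angle of tool z mod 180 (None keep, but upright). prints final shift(cm) & rotvec(deg)"""
    s=monitor.state(); Rm=R.from_euler('xyz',s['ee_rot'],degrees=True).as_matrix(); p=s['ee_pos']
    z=Rm[:,2]; cur=np.degrees(np.arctan2(z[1],z[0]))
    if phi is None: phi=cur
    d=(phi-cur+90)%180-90; ph=np.radians(cur+d)
    zt=np.array([np.cos(ph),np.sin(ph),0]); xt=np.array([0,0,-1.]); Rt=np.stack([xt,np.cross(zt,xt),zt],1)
    rv=np.degrees(R.from_matrix(Rm.T@Rt).as_rotvec()); sh=Rm.T@(np.array(target)-p)*100
    print('clock',round(float(s['clock']),2),'pos',np.round(p,4),'phi',round(cur,2),'q',np.round(s['qpos'],1).tolist(),'open',round(float(s['opening']),3),'F',np.round(s['contact_force'],1))
    print('shift cm',np.round(sh,2).tolist(),'rot',np.round(rv,2).tolist(),'|sh|',round(float(np.linalg.norm(sh)),2), 'axes y,z',np.round(Rm[:,1],3),np.round(Rm[:,2],3))
E
python3 - <<'E'
from plan import *
for ph in (0,30,60,90,120,150): plan([.47,.2455,.231],ph)
E
```

```text
clock 1.1 pos [ 0.1976 -0.54    0.2313] phi -69.9 q [-76.8, 15.8, 86.2, 0.0, 78.0, -6.9] open 0.996 F [0.4 0.5 0.3]
shift cm [0.03, 52.58, -64.41] rot [-69.9, 0.0, 0.0] |sh| 83.14 axes y,z [ 0.939  0.344 -0.   ] [ 0.344 -0.939  0.   ]
clock 1.1 pos [ 0.1976 -0.54    0.2313] phi -69.9 q [-76.8, 15.8, 86.2, 0.0, 78.0, -6.9] open 0.996 F [0.4 0.5 0.3]
shift cm [0.03, 52.58, -64.41] rot [80.1, 0.0, -0.0] |sh| 83.14 axes y,z [ 0.939  0.344 -0.   ] [ 0.344 -0.939  0.   ]
clock 1.1 pos [ 0.1976 -0.54    0.2313] phi -69.9 q [-76.8, 15.8, 86.2, 0.0, 78.0, -6.9] open 0.996 F [0.4 0.5 0.3]
shift cm [0.03, 52.58, -64.41] rot [50.1, 0.0, -0.0] |sh| 83.14 axes y,z [ 0.939  0.344 -0.   ] [ 0.344 -0.939  0.   ]
clock 1.1 pos [ 0.1976 -0.54    0.2313] phi -69.9 q [-76.8, 15.8, 86.2, 0.0, 78.0, -6.9] open 0.996 F [0.4 0.5 0.3]
shift cm [0.03, 52.58, -64.41] rot [20.1, 0.0, -0.0] |sh| 83.14 axes y,z [ 0.939  0.344 -0.   ] [ 0.344 -0.939  0.   ]
clock 1.1 pos [ 0.1976 -0.54    0.2313] phi -69.9 q [-76.8, 15.8, 86.2, 0.0, 78.0, -6.9] open 0.996 F [0.4 0.5 0.3]
shift cm [0.03, 52.58, -64.41] rot [-9.9, 0.0, 0.0] |sh| 83.14 axes y,z [ 0.939  0.344 -0.   ] [ 0.344 -0.939  0.   ]
clock 1.1 pos [ 0.1976 -0.54    0.2313] phi -69.9 q [-76.8, 15.8, 86.2, 0.0, 78.0, -6.9] open 0.996 F [0.4 0.5 0.3]
shift cm [0.03, 52.58, -64.41] rot [-39.9, 0.0, 0.0] |sh| 83.14 axes y,z [ 0.939  0.344 -0.   ] [ 0.344 -0.939  0.   ]
```

Emit:
{"op": "play_rows", "data": {
  "plan": [
    [8.5, 0, 2, -2.4, 0, 0, 0],
    [8.5, 0, 5, -6.1, -1, 0, 0],
    [8.5, 0, 8.8, -10.8, -2, 0, 0],
    [8.5, 0, 12.6, -15.5, -2, 0, 0],
    [8.5, 0, 16.4, -20.1, -2, 0, 0]
  ]
}}

```text
clock: 1.72
ee_pos: [0.2829, -0.2932, 0.2315]
ee_rot: [41.6, 89.9, -26.4]
contact_force: [1.4, 0.1, -0.3]
opening: 0.998
```

Emit:
{"op": "play_rows", "data": {
  "plan": [
    [8.5, 0, 3.8, -4.7, 0, 0, 0],
    [8.5, 0, 7.6, -9.4, 0, 0, 0],
    [8.5, 0, 11.4, -14.1, 0, 0, 0],
    [8.5, 0, 15.2, -18.8, 0, 0, 0],
    [8.5, 0, 19, -23.4, 0, 0, 0]
  ]
}}

```text
clock: 2.35
ee_pos: [0.3709, -0.0048, 0.2318]
ee_rot: [48.4, 89.9, -19.5]
contact_force: [1.4, -1.3, 1.0]
opening: 0.994
```

```bash
python3 - <<'E'
from plan import *
plan([.4695,.2455,.2],-72)
E
```

```text
clock 2.35 pos [ 0.3709 -0.0048  0.2318] phi -67.91 q [-11.5, -2.4, 107.7, -0.0, 74.5, 56.4] open 0.994 F [ 1.4 -1.3  1. ]
shift cm [3.18, 18.54, -19.49] rot [4.09, 0.07, -0.09] |sh| 27.09 axes y,z [0.927 0.376 0.002] [ 0.376 -0.927  0.001]
```

Emit:
{"op": "play_rows", "data": {
  "plan": [
    [8.5, 0, 3.8, -3.9, 1, 0, 0],
    [8.5, 0, 7.6, -8, 2, 0, 0],
    [8.5, 0, 11.4, -12.0, 4.1, 0, 0],
    [8.5, 0.5, 15, -15.8, 4.1, 0, 0],
    [8.5, 1.5, 17, -18, 4.1, 0, 0]
  ]
}}

```text
clock: 2.98
ee_pos: [0.4614, 0.2268, 0.2164]
ee_rot: [98.5, 89.9, 26.7]
contact_force: [0.2, 0.0, -0.2]
opening: 0.993
```

Emit:
{"op": "play_rows", "data": {
  "plan": [
    [8.5, 0, 0, 0, 0, 0, 0],
    [8.5, 0, 0, 0, 0, 0, 0]
  ]
}}

```text
clock: 3.22
ee_pos: [0.4599, 0.2235, 0.2163]
ee_rot: [-47.5, 89.9, -119.5]
contact_force: [-0.2, -0.2, 0.2]
opening: 0.996
```

```bash
python3 - <<'E'
from plan import *
plan([.4695,.2455,.0435],-72)
viewer.camera("scene");viewer.camera("top")
im=viewer.camera("top");cv2.imwrite("pics/top1.png",im[:,:,::-1])
m=viewer.masks_of("axle","top");print([(d['p'],d['at']) for d in m])
E
```

```text
clock 3.23 pos [0.4599 0.2235 0.2163] phi -71.99 q [18.1, 10.9, 95.1, -0.0, 74.0, 90.2] open 0.996 F [-0.2 -0.2  0.2]
shift cm [17.28, 1.61, -1.81] rot [0.01, 0.04, 0.05] |sh| 17.45 axes y,z [ 0.951  0.309 -0.001] [ 0.309 -0.951  0.001]
[(0.74, [204.2, 291.7])]
```

Emit:
{"op": "play_rows", "data": {
  "plan": [
    [8.5, 1, 1.6, -1.8, 0, 0, 0],
    [8.5, 5, 1.6, -1.8, 0, 0, 0],
    [8.5, 10, 1.6, -1.8, 0, 0, 0],
    [8.5, 15, 1.6, -1.8, 0, 0, 0],
    [8.5, 17.3, 1.6, -1.8, 0, 0, 0]
  ]
}}

```text
clock: 4.05
ee_pos: [0.4685, 0.2462, 0.0401]
ee_rot: [-92.6, 89.7, -164.6]
contact_force: [0.8, 0.0, -1.0]
opening: 0.996
```

Emit:
{"op": "play_rows", "data": {
  "plan": [
    [8.5, 0, 0, 0, 0, 0, 0],
    [5.5, 0, 0, 0, 0, 0, 0],
    [4.8, 0, 0, 0, 0, 0, 0]
  ]
}}

```text
clock: 4.42
ee_pos: [0.4712, 0.2468, 0.0446]
ee_rot: [91.7, 89.8, 19.7]
contact_force: [0.1, -0.1, -0.0]
opening: 0.595
```

```bash
python3 - <<'E'
from plan import *
plan([.4695,.2455,.043],-72)
a=viewer.camera("top");b=viewer.camera("scene")
cv2.imwrite("pics/a1.png",np.hstack([cv2.resize(x[v:v+120,u:u+100],(400,480),interpolation=cv2.INTER_NEAREST)[:,:,::-1] for x,u,v in ((a,150,240),(b,330,140))]))
E
```

```text
clock 4.42 pos [0.4712 0.2468 0.0446] phi -72.0 q [20.1, 22.0, 106.8, -0.0, 50.9, 92.1] open 0.595 F [ 0.1 -0.1 -0. ]
shift cm [0.16, -0.2, 0.07] rot [-0.0, -0.01, -0.18] |sh| 0.27 axes y,z [0.951 0.309 0.003] [ 0.309 -0.951 -0.   ]
```

View pics/a1.png

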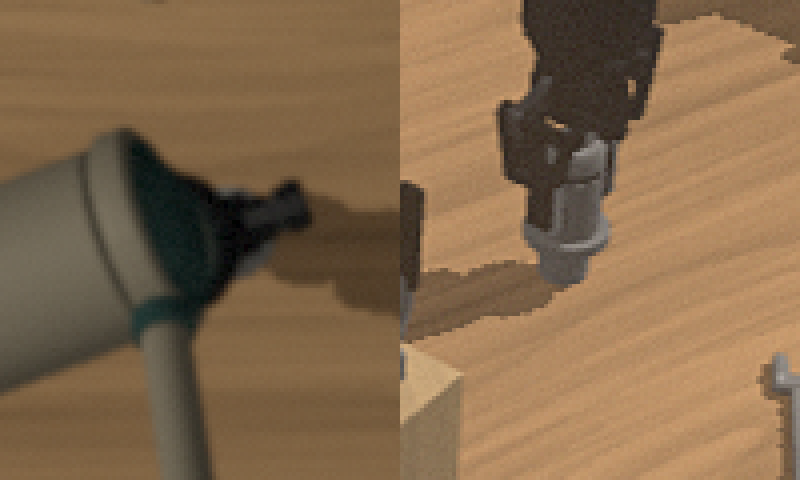

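Emit:
{"op": "play_rows", "data": {
  "plan": [
    [4.6, 0.1, -0.15, 0.05, 0, 0, 0],
    [3.7, 0.1, -0.15, 0.05, 0, 0, 0],
    [3.0, 0.1, -0.15, 0.05, 0, 0, 0],
    [3.0, 0.1, -0.15, 0.05, 0, 0, 0],
    [3.0, 0.1, -0.15, 0.05, 0, 0, 0]
  ],
  "grip_force": 70
}}

```text
clock: 5.15
ee_pos: [0.4689, 0.2448, 0.0429]
ee_rot: [20.4, 90.0, -51.6]
contact_force: [-1.2, -2.6, 7.1]
opening: 0.455
```

Emit:
{"op": "play_rows", "data": {
  "plan": [
    [3.0, -0.5, 0, 0, 0, 0, 0],
    [3.0, -2, 0, 0, 0, 0, 0],
    [3.0, -5, 0, 0, 0, 0, 0],
    [3.0, -8, 0, 0, 0, 0, 0],
    [3.0, -8, 0, 0, 0, 0, 0]
  ]
}}

```text
clock: 5.78
ee_pos: [0.4705, 0.2461, 0.1246]
ee_rot: [93.4, 89.7, 21.4]
contact_force: [0.3, -0.4, -7.4]
opening: 0.455
```

```bash
python3 - <<'E'
from plan import *
plan([.4877,-.2498,.18],-72)
a=viewer.camera("top");b=viewer.camera("scene")
cv2.imwrite("pics/a2.png",np.hstack([cv2.resize(x[v:v+120,u:u+100],(400,480),interpolation=cv2.INTER_NEAREST)[:,:,::-1] for x,u,v in ((a,150,240),(b,330,100))]))
E
```

```text
clock 5.78 pos [0.4705 0.2461 0.1246] phi -72.0 q [20.1, 16.7, 101.3, 0.0, 61.7, 92.1] open 0.455 F [ 0.3 -0.4 -7.4]
shift cm [-5.64, -13.65, 47.69] rot [0.0, -0.02, -0.34] |sh| 49.93 axes y,z [0.951 0.309 0.006] [ 0.309 -0.951 -0.   ]
```

View pics/a2.png

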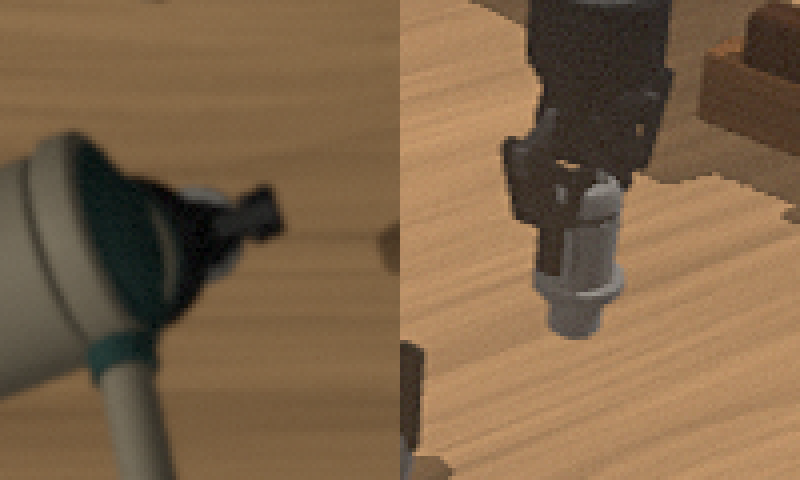

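Emit:
{"op": "play_rows", "data": {
  "plan": [
    [3.0, -2, -0.6, 2, 0, 0, 0],
    [3.0, -4.5, -2, 6, 0, 0, 0],
    [3.0, -5.6, -3.4, 11, 0, 0, 0],
    [3.0, -5.6, -5, 16, 0, 0, 0],
    [3.0, -5.6, -6.5, 21, 0, 0, 0]
  ]
}}

```text
clock: 6.5
ee_pos: [0.4703, 0.0241, 0.1766]
ee_rot: [-113.4, 89.8, 174.6]
contact_force: [0.6, -0.1, -7.8]
opening: 0.454
```

Emit:
{"op": "play_rows", "data": {
  "plan": [
    [3.0, 0, -1.5, 5, 0, 0, 0],
    [3.0, 0, -3, 10.4, 0, 0, 0],
    [3.0, 0, -4.5, 15.6, 0, 0, 0],
    [3.0, 0, -5.8, 20.4, 0, 0, 0],
    [3.0, 0, -6.6, 23.5, 0, 0, 0]
  ]
}}

```text
clock: 7.12
ee_pos: [0.4805, -0.2204, 0.1761]
ee_rot: [-131.2, 89.8, 156.7]
contact_force: [0.7, 0.9, -7.4]
opening: 0.451
```

Emit:
{"op": "play_rows", "data": {
  "plan": [
    [3.0, 0, 0, 0, 0, 0, 0],
    [3.0, 0, 0, 0, 0, 0, 0]
  ]
}}

```text
clock: 7.38
ee_pos: [0.4804, -0.2174, 0.1765]
ee_rot: [-148.2, 89.7, 139.7]
contact_force: [-0.7, 0.4, -6.8]
opening: 0.451
```

```bash
python3 - <<'E'
from plan import *
plan([.4877,-.2498,.12],-72)
E
```

```text
clock 7.38 pos [ 0.4804 -0.2174  0.1765] phi -72.04 q [-31.9, 14.0, 96.9, 0.0, 69.3, 40.1] open 0.451 F [-0.7  0.4 -6.8]
shift cm [5.64, -0.29, 3.33] rot [-0.04, -0.23, 0.14] |sh| 6.55 axes y,z [ 0.951  0.308 -0.002] [ 0.308 -0.951 -0.004]
```

Emit:
{"op": "play_rows", "data": {
  "plan": [
    [3.0, 1, -0.2, 1.8, 0, 0, 0],
    [3.0, 3, -0.3, 3.3, 0, 0, 0],
    [3.0, 5, -0.3, 3.3, 0, 0, 0],
    [3.0, 7, -0.3, 3.3, 0, 0, 0],
    [3.0, 7, -0.3, 3.3, 0, 0, 0]
  ]
}}

```text
clock: 8.0
ee_pos: [0.4876, -0.2496, 0.1061]
ee_rot: [-139.3, 89.7, 148.8]
contact_force: [0.3, -0.1, -6.7]
opening: 0.452
```

```bash
python3 - <<'E'
from ov import *
from plan import plan
plan([.4877,-.2498,.058],-72)
a=viewer.camera("top");b=viewer.camera("scene")
ms={c:viewer.masks_of("axle",c) for c in("scene","top")}
for c in ms: print(c,[(round(d['p'],2),d['at'],d['pixels'].sum()) for d in ms[c]])
p=monitor.state()['ee_pos']; off=p-[0,0,.0429]
ts=[]
for x,c in((a,'top'),(b,'scene')):
    x=x[:,:,::-1].copy(); uv=proj(off+[0,0,.05],c)[0]
    ts.append(overlay(x,[(AXLE,TT(off[0],off[1],0,off[2]),(0,255,0)),(BLOCK,TT(.4877,-.2498,12.8),(255,0,0)),([cyl(17.5,45,45),cyl(20.5,45,45)],TT(.4877,-.2498),(255,255,0))],uv[0],uv[1],75,4,c))
cv2.imwrite("pics/a3.png",np.hstack(ts))
E
```

```text
clock 8.0 pos [ 0.4876 -0.2496  0.1061] phi -71.95 q [-34.4, 19.4, 100.2, -0.0, 60.7, 37.6] open 0.452 F [ 0.3 -0.1 -6.7]
shift cm [4.81, 0.02, 0.04] rot [0.05, -0.23, 0.2] |sh| 4.81 axes y,z [ 0.951  0.31  -0.003] [ 0.31  -0.951 -0.004]
scene [(0.72, [168.1, 249.5], np.int64(903))]
top [(0.61, [423.7, 277.9], np.int64(88)), (0.3, [308.8, 244.9], np.int64(42))]
```

View pics/a3.png

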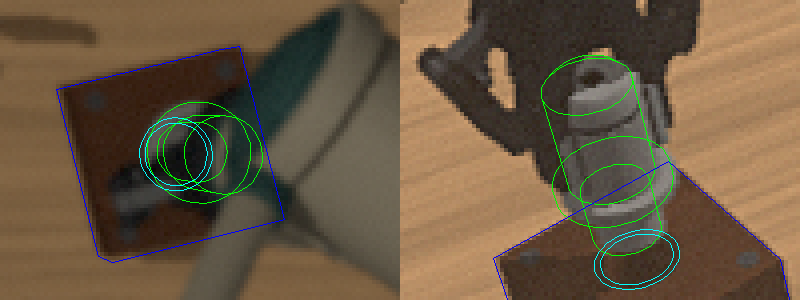

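```bash
python3 - <<'E'
from ov import *
b=viewer.camera("scene")[:,:,::-1].copy()
p=monitor.state()['ee_pos']; off=p-[0,0,.0429]
uv=proj(off+[0,0,.05],'scene')[0]
x=overlay(b,[],uv[0],uv[1],60,10,'scene')
y=overlay(b,[(AXLE,TT(off[0],off[1],0,off[2]),(0,255,0)),([cyl(17.5,45,45),cyl(20.5,45,45)],TT(.4877,-.2498),(255,255,0))],uv[0],uv[1],60,10,'scene')
cv2.imwrite("pics/a4.png",np.hstack([x[:,150:550],y[:,150:550]]))
m=viewer.masks_of("axle","scene")[0]['pixels']
print(off, fit(AXLE,{'scene':m},off[:2],z=off[2],yawfree=False))
for dz in(-.006,-.003,0,.003): print(dz,fit(AXLE,{'scene':m},off[:2],z=off[2]+dz,yawfree=False))
E
```

```text
[ 0.48979237 -0.25120067  0.06642211] (array([ 0.49137838, -0.24964422]), np.float64(0.21406909282700423))
-0.006 (array([ 0.48406247, -0.24860023]), np.float64(0.19897151898734178))
-0.003 (array([ 0.48785042, -0.24899713]), np.float64(0.20569620253164558))
0 (array([ 0.49137838, -0.24964422]), np.float64(0.21406909282700423))
0.003 (array([ 0.49468949, -0.25023724]), np.float64(0.2245516877637131))
```

View pics/a4.png

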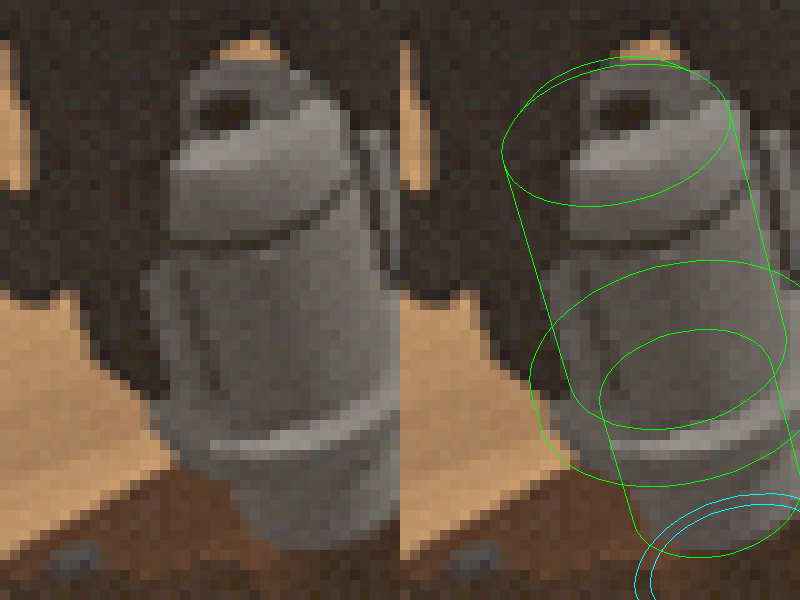

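```bash
cat > dr.py <<'E'
from h import *
import json,os
# log of final rows: (x,y,z shift cm, rot x)
LOG='log.json'
def add(*rows):
    L=json.load(open(LOG)) if os.path.exists(LOG) else []
    L+= [list(r) for r in rows]; json.dump(L,open(LOG,'w'))
def cmd():
    ph=-69.901; p=np.array([.198,-.54,.231])
    for x,y,z,r in json.load(open(LOG)):
        a=np.radians(ph); zt=np.array([np.cos(a),np.sin(a),0]); xt=np.array([0,0,-1.]); yt=np.cross(zt,xt)
        p=p+(x*xt+y*yt+z*zt)/100; ph-=r
    return p,ph
def to(target,phi=None):
    p,ph=cmd(); a=np.radians(ph); zt=np.array([np.cos(a),np.sin(a),0]); xt=np.array([0,0,-1.]); yt=np.cross(zt,xt)
    d=(np.array(target)-p)*100; r=0 if phi is None else ph-((phi-ph+90)%180-90+ph)
    print('cmd',np.round(p,4),round(ph,2),'-> shift',np.round([d@xt,d@yt,d@zt],2).tolist(),'rot',round(r,2))
E
python3 - <<'E'
from dr import *
add((0,16.4,-20.1,-2),(0,19,-23.4,0),(1.5,17,-18,4.1),(17.3,1.6,-1.8,0),(.1,-.15,.05,0),(-8,0,0,0),(-5.6,-6.5,21,0),(0,-6.6,23.5,0),(7,-.3,3.3,0))
print(cmd())
a=[]
for i in range(8):
    s=monitor.state(); a.append(np.r_[s['ee_pos'],s['qpos'],s['clock']]); viewer.camera("scene")
a=np.array(a);print(np.round(a[:,:3],4));print(a[:,3:].mean(0),a.std(0))
E
```

```text
(array([ 0.48938544, -0.25075242,  0.108     ]), -72.00099999999999)
[[ 0.4896 -0.2511  0.1093]
 [ 0.4895 -0.2511  0.1092]
 [ 0.4894 -0.251   0.109 ]
 [ 0.4892 -0.2509  0.1089]
 [ 0.4891 -0.2509  0.1088]
 [ 0.4891 -0.2508  0.1086]
 [ 0.489  -0.2508  0.1085]
 [ 0.489  -0.2508  0.1085]]
[-3.43995289e+01  1.91851415e+01  1.00018184e+02 -6.21736587e-03
  6.07312351e+01  3.75971339e+01  8.47500000e+00] [2.19098294e-04 1.10300913e-04 2.75783508e-04 4.36313558e-03
 1.49292028e-02 2.31254937e-02 1.99324226e-03 2.12032292e-03
 1.50571302e-03 1.14564392e-01]
```

```bash
python3 - <<'E'
from dr import *
L=json.load(open(LOG));json.dump(L[:5],open(LOG,'w'));g=cmd();json.dump(L,open(LOG,'w'))
print(g); p,ph=g; zt=np.array([np.cos(np.radians(ph)),np.sin(np.radians(ph))]);yt=np.array([-zt[1],zt[0]])
d=np.array([.4694,.2459])-p[:2]; print('axle rel along y,z mm',d@yt*1e3,d@zt*1e3)
t=np.array([.4877,-.2498])-yt*(d@yt); print(t); to([*t,.057])
E
```

```text
(array([0.46912555, 0.24526123, 0.042     ]), -72.00099999999999)
axle rel along y,z mm 0.4584018461601884 -0.522707943076496
[ 0.48726403 -0.24994165]
cmd [ 0.4894 -0.2508  0.108 ] -72.0 -> shift [5.1, -0.18, -0.14] rot 0
```

Emit:
{"op": "play_rows", "data": {
  "plan": [
    [3.0, 0.5, -0.18, -0.14, 0, 0, 0],
    [3.0, 1.5, -0.18, -0.14, 0, 0, 0],
    [3.0, 2.0, -0.18, -0.14, 0, 0, 0],
    [3.0, 2.4, -0.18, -0.14, 0, 0, 0],
    [3.0, 2.7, -0.18, -0.14, 0, 0, 0]
  ]
}}

```text
clock: 9.32
ee_pos: [0.4869, -0.25, 0.081]
ee_rot: [-107.5, 90.0, -179.5]
contact_force: [1.0, 0.3, -7.5]
opening: 0.454
```

```bash
python3 - <<'E'
from dr import *
add((2.7,-.18,-.14,0)); s=monitor.state(); print(cmd(),s['ee_pos'],s['contact_force'],s['torque'])
E
```

```text
(array([ 0.48724093, -0.24997713,  0.081     ]), -72.00099999999999) [ 0.48689636 -0.25004428  0.08097598] [ 1.04761728  0.32107629 -7.54614869] [-0.01777195  0.01971554 -0.03714065]
```

Emit:
{"op": "play_rows", "data": {
  "plan": [
    [3.0, 0.6, 0, 0, 0, 0, 0],
    [3.0, 1.3, 0, 0, 0, 0, 0],
    [3.0, 1.9, 0, 0, 0, 0, 0],
    [3.0, 2.3, 0, 0, 0, 0, 0],
    [3.0, 2.45, 0, 0, 0, 0, 0]
  ]
}}

```text
clock: 9.95
ee_pos: [0.4867, -0.2499, 0.058]
ee_rot: [-129.3, 90.0, 158.7]
contact_force: [-4.3, 2.2, 10.9]
opening: 0.456
```

Emit:
{"op": "play_rows", "data": {
  "plan": [
    [3.0, 0.05, 0, 0, 0, 0, 0],
    [3.0, 0.05, 0, 0, 0, 0, 0]
  ]
}}

```text
clock: 10.2
ee_pos: [0.4867, -0.2499, 0.058]
ee_rot: [29.0, 90.0, -43.0]
contact_force: [-3.0, 1.3, 5.0]
opening: 0.452
```

Emit:
{"op": "play_rows", "data": {
  "plan": [
    [4.5, 0, 0, 0, 0, 0, 0],
    [6, 0, 0, 0, 0, 0, 0],
    [8.5, 0, 0, 0, 0, 0, 0],
    [8.5, 0, 0, 0, 0, 0, 0],
    [8.5, -2, 0, 0, 0, 0, 0]
  ]
}}

```text
clock: 10.82
ee_pos: [0.4858, -0.2493, 0.0751]
ee_rot: [-141.6, 89.8, 146.4]
contact_force: [0.1, -0.1, -0.5]
opening: 0.998
```

Emit:
{"op": "play_rows", "data": {
  "plan": [
    [8.5, -5, 0, 0, 0, 0, 0],
    [8.5, -11, 0, -1, 0, 0, 0],
    [8.5, -17, 1, -5, 0, 0, 0],
    [8.5, -19, 2, -10, 0, 0, 0],
    [8.5, -19, 3, -15, 0, 0, 0]
  ]
}}

```text
clock: 11.45
ee_pos: [0.4703, -0.0972, 0.2691]
ee_rot: [55.3, 89.6, -16.8]
contact_force: [0.9, 0.6, -0.4]
opening: 0.997
```

```bash
python3 - <<'E'
from ov import *
from dr import *
add((2.45,0,0,0),(.05,0,0,0),(-2,0,0,0),(-19,3,-15,0)); s=monitor.state(); print(cmd(),s['ee_pos'],s['contact_force'])
ims={c:viewer.camera(c)[:,:,::-1].copy() for c in("scene","top")}
D={}
for t in("axle","pliers","ring"): D[t]={c:viewer.masks_of(t,c) for c in ims}
import pickle; pickle.dump((ims,D),open('D1.pkl','wb'))
for t in D:
  for c in ims: print(t,c,[(round(d['p'],2),np.round(d['at']),d['pixels'].sum()) for d in D[t][c][:3]])
ts=[]
for c in("top","scene"):
    cv2.imwrite(f"pics/{c}2.png",ims[c])
    m={c:D["axle"][c][0]["pixels"]}; r=fit(AXLE,m,(.4877,-.2498),z=.015,yawfree=False); print(c,r)
    uv=proj([.4877,-.2498,.06],c)[0]
    ts.append(overlay(ims[c],[(AXLE[1:],TT(.4877,-.2498,0,.015),(0,255,0)),(BLOCK,TT(.4877,-.2498,12.8),(255,0,0))],uv[0],uv[1],75,4,c))
cv2.imwrite("pics/a5.png",np.hstack(ts))
E
```

```text
(array([ 0.46942273, -0.09804784,  0.266     ]), -72.00099999999999) [ 0.47027151 -0.09722667  0.26914803] [ 0.91239644  0.5859438  -0.37201372]
axle scene [(0.55, array([173., 265.]), np.int64(930))]
axle top [(0.57, array([426., 285.]), np.int64(415))]
pliers scene [(0.69, array([320., 219.]), np.int64(671))]
pliers top [(0.56, array([300., 251.]), np.int64(307))]
ring scene [(0.6, array([271., 297.]), np.int64(199)), (0.55, array([267., 301.]), np.int64(910))]
ring top [(0.41, array([370., 230.]), np.int64(157))]
top (array([ 0.48748493, -0.24976917]), np.float64(0.2483433734939759))
scene (array([ 0.48655558, -0.2483114 ]), np.float64(0.1756048387096774))
```

View pics/a5.png

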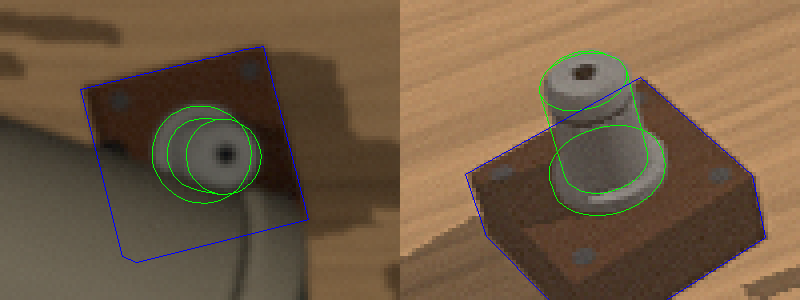

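View pics/scene2.png

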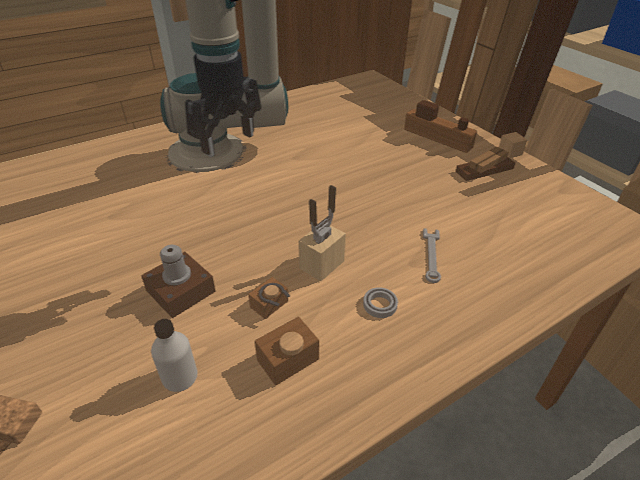

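```bash
cat > ring.py <<'E'
from ov import *
def ringparts(s=0.0,z0=0,z1=3.5):
    """convex pieces; s arm spread (rad) about hinge at back +-35deg"""
    P=[]; a=np.radians(np.arange(30,331,10)) # from +x ; opening around 0
    def pr(poly): 
        poly=np.array(poly); return np.concatenate([np.c_[poly,np.full(len(poly),z)] for z in(z0,z1)])/1000
    h=np.radians(145); hp=21.75*np.array([np.cos(h),np.sin(h)])
    def arm(p,side):
        p=np.array(p,float); hh=hp*[1,side]; c,sn=np.cos(s*side),np.sin(s*side); 
        return (p-hh)@np.array([[c,sn],[-sn,c]])+hh
    segs=np.arange(40,321,10)
    for a0 in segs[:-1]:
        q=[[r*np.cos(t),r*np.sin(t)] for r,t in((19,np.radians(a0)),(24.5,np.radians(a0)),(24.5,np.radians(a0+10)),(19,np.radians(a0+10)))]
        if a0+5<145: q=arm(q,1)
        elif a0+5>215: q=arm(q,-1)
        P.append(pr(q))
    for sd in(1,-1):
        q=[[16,sd*14.75],[31,sd*11],[31,sd*17],[16,sd*20.75]]
        P.append(pr(arm(q,sd)))
    return P
RING=ringparts()
E
python3 - <<'E'
from ring import *
import pickle
ims,D=pickle.load(open('D1.pkl','rb')); D0=pickle.load(open('D0.pkl','rb'))
for d in(D,D0):
  for c in("scene","top"):
    m=d['ring'][c][0]['pixels']; 
    for y0 in (0,15,30): print(c,fit(RING,{c:m},(.624,-.111,y0),z=.04))
  mk={c:d['ring'][c][0]['pixels'] for c in("scene","top")}; print(fit(RING,mk,(.624,-.111,15),z=.04))
E
```

```text
scene (array([ 0.62497279, -0.11039071, 17.64874535]), np.float64(0.2352386934673367))
scene (array([ 0.62533303, -0.11062815, 18.60136326]), np.float64(0.23680904522613067))
scene (array([ 0.62499472, -0.11058657, 18.25575565]), np.float64(0.23618090452261306))
top (array([ 0.62497948, -0.11095785, 19.13608093]), np.float64(0.2575636942675159))
top (array([ 0.62506174, -0.11091653, 19.36365442]), np.float64(0.2571656050955414))
top (array([ 0.62497027, -0.11088397, 18.04396456]), np.float64(0.2587579617834395))
(array([ 0.62531446, -0.11069917, 18.64572692]), np.float64(0.5040289024741542))
scene (array([ 0.62490629, -0.1103716 , 15.28200154]), np.float64(0.6097027972027972))
scene (array([ 0.62509085, -0.11012748, 15.96916949]), np.float64(0.6048951048951049))
scene (array([ 0.62503009, -0.11014316, 16.02094686]), np.float64(0.604458041958042))
top (array([ 0.62523307, -0.11104253, 18.70358958]), np.float64(0.2545454545454545))
top (array([ 0.62513371, -0.11091558, 18.47603719]), np.float64(0.2545454545454545))
top (array([ 0.62518021, -0.11093709, 18.54028337]), np.float64(0.25416666666666665))
(array([ 0.62518862, -0.11055973, 17.37073767]), np.float64(0.8907342657342657))
```

```bash
python3 - <<'E'
from ring import *
import pickle
ims,D=pickle.load(open('D1.pkl','rb'))
GR=[box(-7.5,7.5,s*33-5-s*5,s*33+5-s*5,40,100) for s in(1,-1)]
JB=[box(-11,11,-18,18,-10,10)]
# black grips segmentation
mk={}
for c in ims:
    x=ims[c].astype(int); v,u=np.indices((480,640)); g=proj([.576,.0345,.165],c)[0]
    m=(x.max(2)<75)&(abs(u-g[0])<35)&(abs(v-g[1])<28); mk[c]=m
    print(c,m.sum(),[ (int(st[4]),np.round(ct,1)) for st,ct in zip(*cv2.connectedComponentsWithStats(m.astype(np.uint8))[2:])][1:])
r=fit(GR,mk,(.576,.0345,18),z=.09);print(r)
for c in mk: print(c,fit(GR,{c:mk[c]},(.576,.0345,18),z=.09))
f=r[0]; ts=[]
for c in("top","scene"):
    for T,parts,g in ((TT(*f,.09),GR+JB,[.576,.0345,.14]),(TT(.6252,-.1107,18.5,.04),RING,[.63,-.11,.04])):
        uv=proj(g,c)[0]; ts.append(overlay(ims[c],[(parts,T,(0,255,0))],uv[0],uv[1],50,6,c))
cv2.imwrite("pics/a6.png",np.vstack([np.hstack(ts[:2]),np.hstack(ts[2:])]))
E
```

```text
scene 293 [(142, array([331.6, 197.9])), (142, array([312.6, 212.1])), (1, array([327., 217.])), (1, array([329., 219.])), (1, array([323., 220.])), (1, array([325., 221.])), (1, array([310., 223.])), (1, array([324., 223.])), (2, array([320.5, 225.5])), (1, array([317., 228.]))]
top 250 [(214, array([298.3, 249. ])), (27, array([325.9, 252.2])), (1, array([316., 259.])), (1, array([313., 260.])), (1, array([294., 267.])), (4, array([300.5, 267.2])), (1, array([309., 267.])), (1, array([304., 268.]))]
(array([ 0.57700939,  0.03426706, 15.06391234]), np.float64(1.6390844709897612))
scene (array([0.57573206, 0.03582338, 9.44709406]), np.float64(0.7915955631399317))
top (array([ 0.57580576,  0.03369816, 17.31456638]), np.float64(0.833))
```

View pics/a6.png

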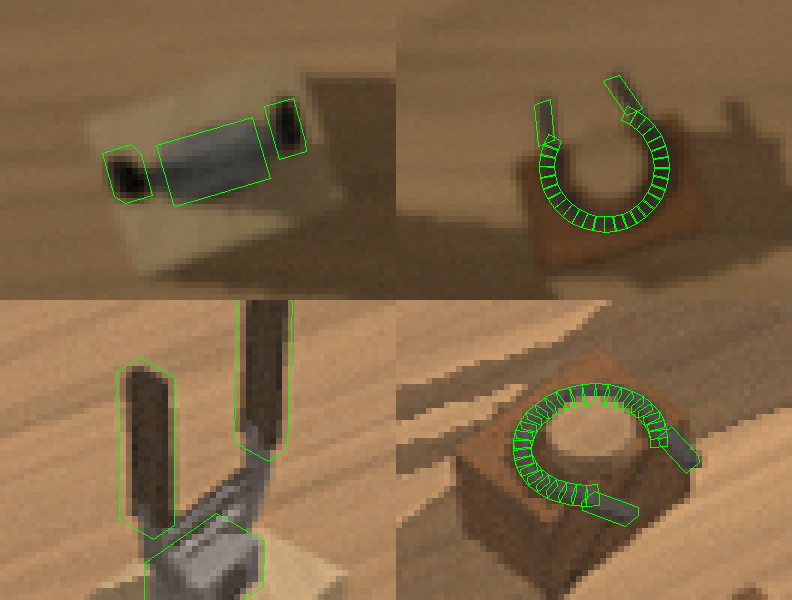

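```bash
python3 - <<'E'
from dr import *
to([.577,.0343,.256],-71.6); to([.577,.0343,.1395],-71.6)
E
```

```text
cmd [ 0.4694 -0.098   0.266 ] -72.0 -> shift [1.0, 14.32, -9.26] rot -0.4
cmd [ 0.4694 -0.098   0.266 ] -72.0 -> shift [12.65, 14.32, -9.26] rot -0.4
```

Emit:
{"op": "play_rows", "data": {
  "plan": [
    [8.5, 0, 3.5, -2.2, 0, 0, 0],
    [8.5, 0, 8, -5.2, -0.4, 0, 0],
    [8.5, 0, 12, -7.8, -0.4, 0, 0],
    [8.5, 0.5, 14.3, -9.25, -0.4, 0, 0],
    [8.5, 1.5, 14.3, -9.25, -0.4, 0, 0]
  ]
}}

```text
clock: 12.48
ee_pos: [0.578, 0.0343, 0.2502]
ee_rot: [-51.1, 90.0, -122.6]
contact_force: [-0.1, 0.1, -0.8]
opening: 0.992
```

Emit:
{"op": "play_rows", "data": {
  "plan": [
    [8.5, 0.5, 0, 0, 0, 0, 0],
    [8.5, 3, 0, 0, 0, 0, 0],
    [8.5, 6, 0, 0, 0, 0, 0],
    [8.5, 9, 0, 0, 0, 0, 0],
    [8.5, 11.1, 0, 0, 0, 0, 0]
  ]
}}

```text
clock: 13.1
ee_pos: [0.575, 0.0325, 0.1389]
ee_rot: [-95.6, 89.9, -167.3]
contact_force: [0.6, -0.3, -0.5]
opening: 0.995
```

```bash
python3 - <<'E'
from ov import *
from dr import *
add((1.5,14.3,-9.25,-.4),(11.1,0,0,0)); print(cmd())
a=viewer.camera("top");b=viewer.camera("scene");s=monitor.state(); print(s['ee_pos'],s['contact_force'])
cv2.imwrite("pics/b1.png",np.hstack([cv2.resize(x[v:v+96,u:u+80],(400,480),interpolation=cv2.INTER_NEAREST)[:,:,::-1] for x,u,v in ((a,255,200),(b,280,150))]))
E
```

```text
(array([0.57684204, 0.03411245, 0.14      ]), -71.60099999999998)
[0.57381663 0.03273233 0.13788945] [0.51623484 0.47650769 0.14847839]
```

View pics/b1.png

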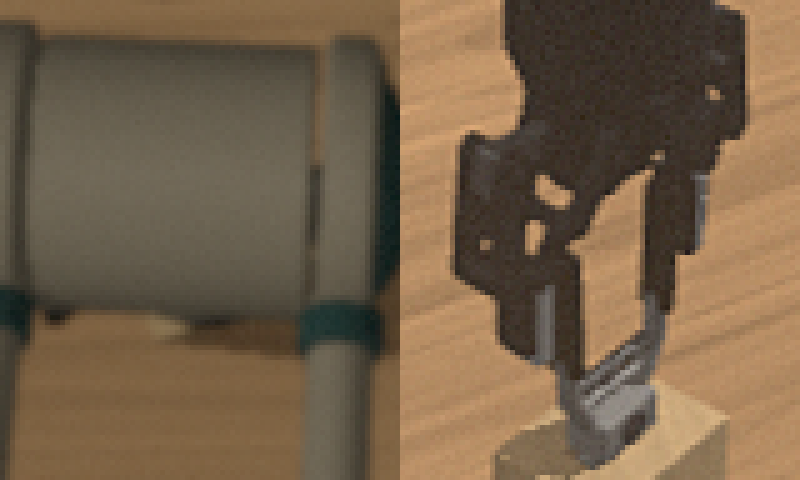

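Emit:
{"op": "play_rows", "data": {
  "plan": [
    [7, 0, 0, 0, 0, 0, 0],
    [6.4, 0, 0, 0, 0, 0, 0],
    [6.1, 0, 0, 0, 0, 0, 0],
    [6.1, 0, 0, 0, 0, 0, 0],
    [6.1, 0, 0, 0, 0, 0, 0]
  ],
  "grip_force": 60
}}

```text
clock: 13.82
ee_pos: [0.5776, 0.0342, 0.143]
ee_rot: [71.5, 89.8, -0.1]
contact_force: [-1.1, 2.0, 7.3]
opening: 0.712
```

```bash
python3 - <<'E'
from ov import *
from dr import *
b=viewer.camera("scene");s=monitor.state(); print(s['ee_pos'],s['contact_force'],s['opening'])
cv2.imwrite("pics/b2.png",cv2.resize(b[150:246,280:360],(480,576),interpolation=cv2.INTER_NEAREST)[:,:,::-1])
E
```

```text
[0.57762378 0.03416143 0.14303174] [-1.09764843  1.73085098  7.38357998] 0.7182164749977599
```

View pics/b2.png

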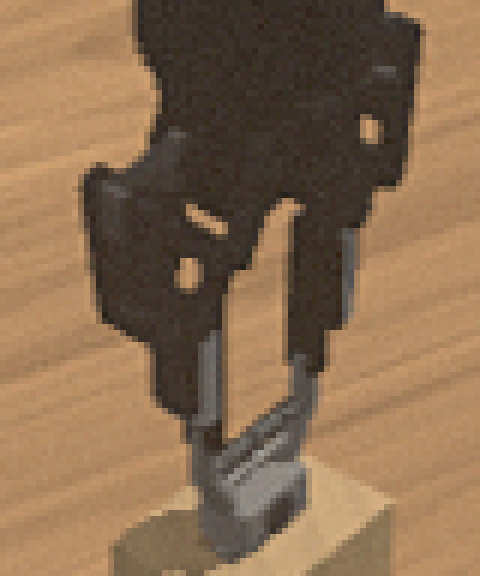

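Emit:
{"op": "play_rows", "data": {
  "plan": [
    [6.1, -0.3, 0, 0, 0, 0, 0],
    [6.1, -1.5, 0, 0, 0, 0, 0],
    [6.1, -4, 0, 0, 0, 0, 0],
    [6.1, -7, 0, 0, 0, 0, 0],
    [6.1, -9.5, 0, 0, 0, 0, 0]
  ]
}}

```text
clock: 14.5
ee_pos: [0.5766, 0.034, 0.237]
ee_rot: [56.8, 89.9, -14.8]
contact_force: [0.1, -0.1, -2.1]
opening: 0.715
```

Emit:
{"op": "play_rows", "data": {
  "plan": [
    [6.1, -0.5, 0, 0, 0, 0, 0],
    [6.1, -0.5, 0, 0, 0, 0, 0],
    [6.1, -0.5, 0, 0, 0, 0, 0]
  ]
}}

```text
clock: 14.88
ee_pos: [0.5756, 0.0341, 0.2389]
ee_rot: [-109.8, 89.8, 178.6]
contact_force: [-0.4, 0.1, -2.3]
opening: 0.715
```

```bash
python3 - <<'E'
from ov import *
from dr import *
add((-9.5,0,0,0),(-.5,0,0,0)); print(cmd())
to([.6489,-.1028,.24],-71.5)
b=viewer.camera("scene");a=viewer.camera("top");s=monitor.state(); print(s['ee_pos'],s['contact_force'],s['opening'])
cv2.imwrite("pics/b3.png",cv2.resize(b[130:250,260:360],(480,576),interpolation=cv2.INTER_NEAREST)[:,:,::-1])
for c in("scene","top"): print([(round(d['p'],2),d['at'],d['pixels'].sum()) for d in viewer.masks_of("pliers",c)])
E
```

```text
(array([0.57684204, 0.03411245, 0.24      ]), -71.60099999999998)
cmd [0.5768 0.0341 0.24  ] -71.6 -> shift [0.0, 2.52, 15.27] rot -0.1
[0.57583904 0.03412222 0.23904865] [ 0.01223547  0.04441435 -2.931328  ] 0.7171608544904897
[(0.79, [322.4, 190.4], np.int64(925)), (0.74, [172.4, 267.3], np.int64(881))]
[]
```

View pics/b3.png

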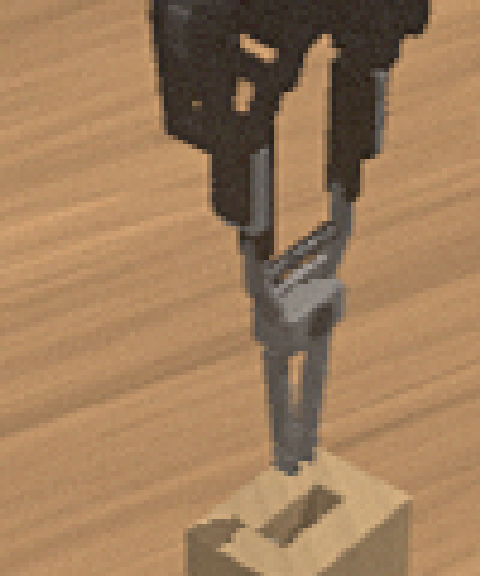

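Emit:
{"op": "play_rows", "data": {
  "plan": [
    [6.1, 0, 0.4, 1.5, 0, 0, 0],
    [6.1, 0, 1.2, 5.5, -0.1, 0, 0],
    [6.1, 0, 2, 10, -0.1, 0, 0],
    [6.1, 0, 2.5, 14, -0.1, 0, 0],
    [6.1, 1, 2.5, 15.3, -0.1, 0, 0]
  ]
}}

```text
clock: 15.7
ee_pos: [0.6504, -0.1069, 0.2302]
ee_rot: [31.5, 89.8, -40.2]
contact_force: [-0.5, 0.8, -2.1]
opening: 0.716
```

Emit:
{"op": "play_rows", "data": {
  "plan": [
    [6.1, 1.5, 0, 0, 0, 0, 0],
    [6.1, 3.5, 0, 0, 0, 0, 0],
    [6.1, 3.5, 0, 0, 0, 0, 0],
    [6.1, 3.5, 0, 0, 0, 0, 0]
  ]
}}

```text
clock: 16.2
ee_pos: [0.6484, -0.1023, 0.1956]
ee_rot: [111.6, 90.0, 40.2]
contact_force: [0.9, 0.2, -2.4]
opening: 0.713
```

```bash
python3 - <<'E'
from ring import *
from dr import *
add((1,2.5,15.3,-.1),(3.5,0,0,0)); print(cmd())
b=viewer.camera("scene")[:,:,::-1].copy();a=viewer.camera("top")[:,:,::-1].copy();s=monitor.state(); print(s['ee_pos'],s['contact_force'],s['opening'])
p,ph=cmd(); tip=np.array([p[0],p[1],p[2]-.13])
# tips model: two boxes at rest w/ 61mm over grips
TIP=[box(-5,5,s*6.25-3,s*6.25+3,0,30) for s in(1,-1)]
PL=[box(-5,5,-9.25,9.25,0,3),box(-5,5,-10.5,10.5,9.5,25),box(-11,11,-18,18,70,90)]
uv=proj([.635,-.105,.06],"scene")[0]
x=overlay(b,[(RING,TT(.6252,-.1107,18.5,.04),(0,255,0)),(PL,TT(*tip[:2],18.5,tip[2]),(0,0,255))],*uv,60,10,"scene")
y=overlay(b,[],*uv,60,10,"scene")
cv2.imwrite("pics/c1.png",np.hstack([y[:,200:600],x[:,200:600]]))
uv=proj([.635,-.105,.06],"top")[0]
cv2.imwrite("pics/c1t.png",overlay(a,[],*uv,60,8,"top"))
E
```

```text
(array([ 0.64885585, -0.10317561,  0.195     ]), -71.50099999999999)
[ 0.64885028 -0.10274253  0.19634418] [ 0.65560412 -0.67896215 -2.12105272] 0.7162627955741114
```

View pics/c1.png

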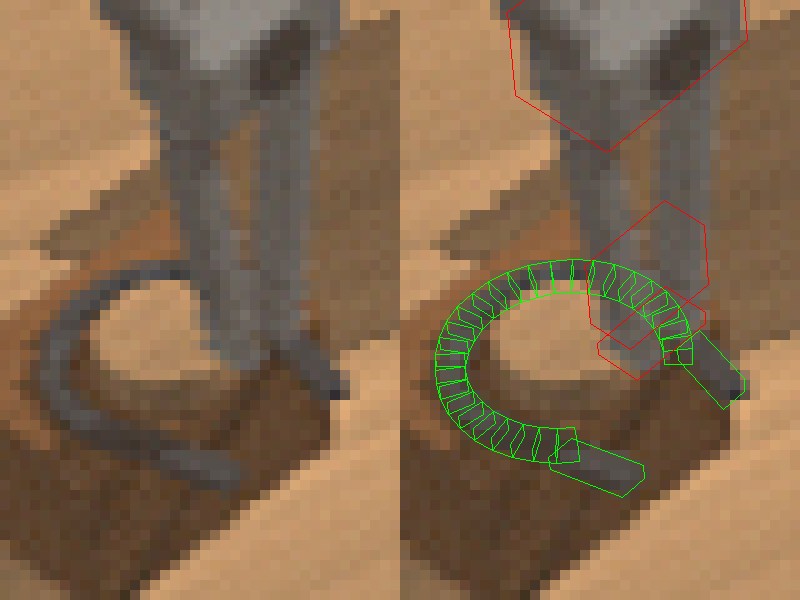

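View pics/c1t.png

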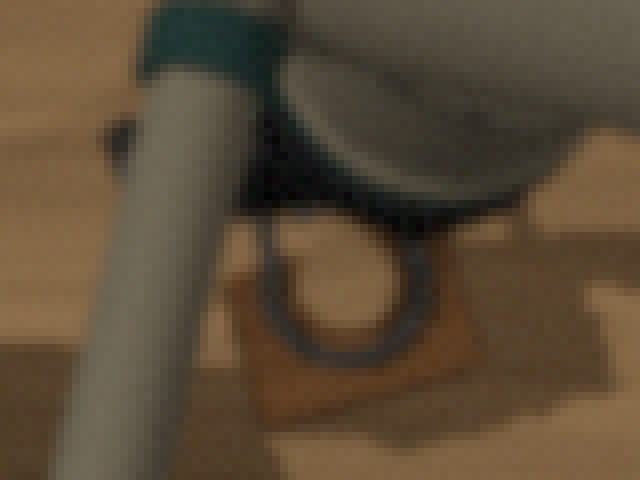

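Emit:
{"op": "play_rows", "data": {
  "plan": [
    [6.1, 0.5, 0, -0.02, 0, 0, 0],
    [6.1, 1.3, 0, -0.04, 0, 0, 0],
    [6.1, 1.3, 0, -0.04, 0, 0, 0],
    [6.1, 1.3, 0, -0.04, 0, 0, 0]
  ]
}}

```text
clock: 16.8
ee_pos: [0.6483, -0.1029, 0.1821]
ee_rot: [-101.2, 90.0, -172.7]
contact_force: [0.3, -0.2, -2.0]
opening: 0.716
```

```bash
python3 - <<'E'
from ring import *
from dr import *
add((1.3,0,-.04,0)); print(cmd())
b=np.mean([viewer.camera("scene")[:,:,::-1].astype(float) for i in range(6)],0); b=np.clip(b,0,255).astype(np.uint8); cv2.imwrite("pics/c2raw.png",b)
s=monitor.state(); print(s['ee_pos'],s['contact_force'],s['opening'])
p,ph=cmd()
uv=proj([.64,-.105,.05],"scene")[0]; k=12
u0,v0=int(uv[0]-20),int(uv[1]-22); x=cv2.resize(b[v0:v0+50,u0-8:u0+42],None,fx=k,fy=k,interpolation=cv2.INTER_CUBIC); u0-=8
x=cv2.convertScaleAbs(x,alpha=1.4)
y=x.copy()
def dr(P3,col,cl=True):
    q=((proj(P3,"scene")+.5-[u0,v0])*k).astype(int); cv2.polylines(y,[q],cl,col,1)
T=TT(.6252,-.1107,18.5,.04)
for P_ in RING[-2:]: 
    dr((P_@T[0].T+T[1])[:4],(0,255,0)); dr((P_@T[0].T+T[1])[4:],(0,255,0))
for z,w in((p[2]-.133,18.5),(p[2]-.130,18.5)):
    Tt=TT(p[0],p[1],18.5,z); 
    dr(np.array([[-5,-w/2,0],[5,-w/2,0],[5,w/2,0],[-5,w/2,0]])/1000@Tt[0].T+Tt[1],(0,0,255))
cv2.imwrite("pics/c2.png",np.hstack([x[:,100:500],y[:,100:500]]))
E
```

```text
(array([ 0.64872894, -0.10279628,  0.182     ]), -71.50099999999999)
[ 0.64845969 -0.10286327  0.18247142] [-0.44004152  0.34085201 -2.24044464] 0.7179251517893109
```

View pics/c2.png

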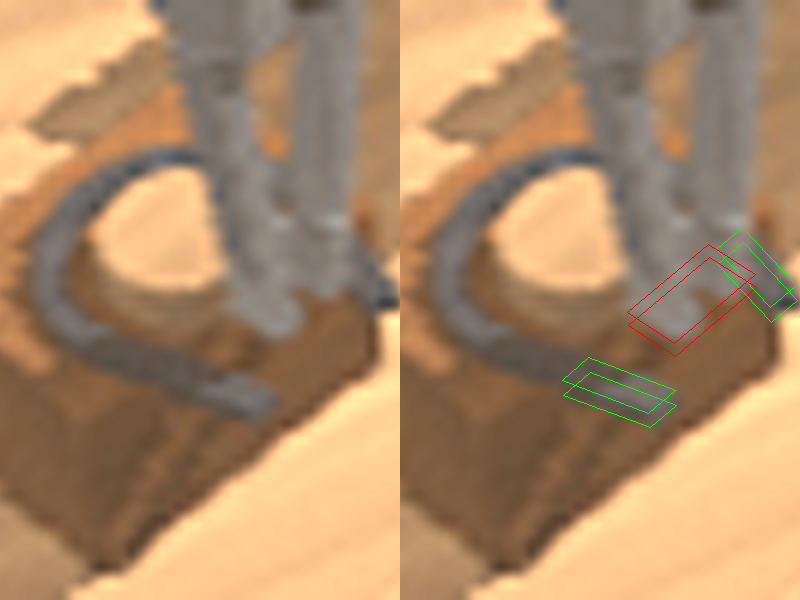

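Emit:
{"op": "play_rows", "data": {
  "plan": [
    [6.1, 0.5, 0, 0, 0, 0, 0],
    [6.1, 1.1, 0, 0, 0, 0, 0],
    [6.1, 1.6, 0, 0, 0, 0, 0],
    [6.1, 1.6, 0, 0, 0, 0, 0],
    [6.1, 1.6, 0, 0, 0, 0, 0]
  ]
}}

```text
clock: 17.73
ee_pos: [0.6484, -0.1029, 0.1663]
ee_rot: [21.5, 90.0, -50.0]
contact_force: [0.6, -0.5, -2.2]
opening: 0.715
```

```bash
cat > look.py <<'E'
from ring import *
from dr import *
def look(name,w=18.5,dz=-.1295,ringT=None,s=0.,k=12,n=3,ctr=None,dx=0.,tips=True,axle=None):
    b=np.mean([viewer.camera("scene")[:,:,::-1].astype(float) for i in range(n)],0); b=np.clip(b,0,255).astype(np.uint8); cv2.imwrite(f"pics/{name}raw.png",b)
    st=monitor.state(); p,ph=cmd(); print('cmd',np.round(p,4),'ee',np.round(st['ee_pos'],4),'F',np.round(st['contact_force'],1),'T',np.round(st['torque'],2),'open mm',round(st['opening']*85.4,1),'t',round(st['clock'],2))
    ctr=np.array([.64,-.105,.05]) if ctr is None else np.array(ctr)
    uv=proj(ctr,"scene")[0]; u0,v0=int(uv[0]-17),int(uv[1]-25)
    x=cv2.resize(b[v0:v0+50,u0:u0+33],None,fx=k,fy=k,interpolation=cv2.INTER_CUBIC); x=cv2.convertScaleAbs(x,alpha=1.4); y=x.copy()
    def dr(P3,col): cv2.polylines(y,[np.round((proj(P3,"scene")+.5-[u0,v0])*k).astype(int)],True,col,1)
    yaw=ph+90
    if ringT is not None:
        for P_ in ringparts(s):
            Q=P_@ringT[0].T+ringT[1]; dr(Q[:4],(0,255,0)); dr(Q[4:],(0,255,0))
    if tips:
        Tt=TT(p[0],p[1],yaw,p[2]+dz)
        for sd in(1,-1): dr(np.array([[-5,sd*(w/2-5.5),0],[5,sd*(w/2-5.5),0],[5,sd*w/2,0],[-5,sd*w/2,0]])/1000@Tt[0].T+Tt[1],(0,0,255))
    if axle is not None:
        for z,r in((38,27),(80,20),(85,20),(93,20),(98,16)):
            a=cyl(r,z,z)[:40]+np.array([axle[0],axle[1],.015]); dr(a,(255,255,0))
    cv2.imwrite(f"pics/{name}.png",np.hstack([x,y]))
E
python3 - <<'E'
from look import *
add((1.6,0,0,0)); look("c3",ringT=TT(.6252,-.1107,18.5,.04))
E
```

```text
cmd [ 0.6487 -0.1028  0.166 ] ee [ 0.6485 -0.1029  0.1666] F [ 0.3 -0.  -2.6] T [-0.04 -0.01 -0.01] open mm 61.1 t 17.88
```

View pics/c3.png

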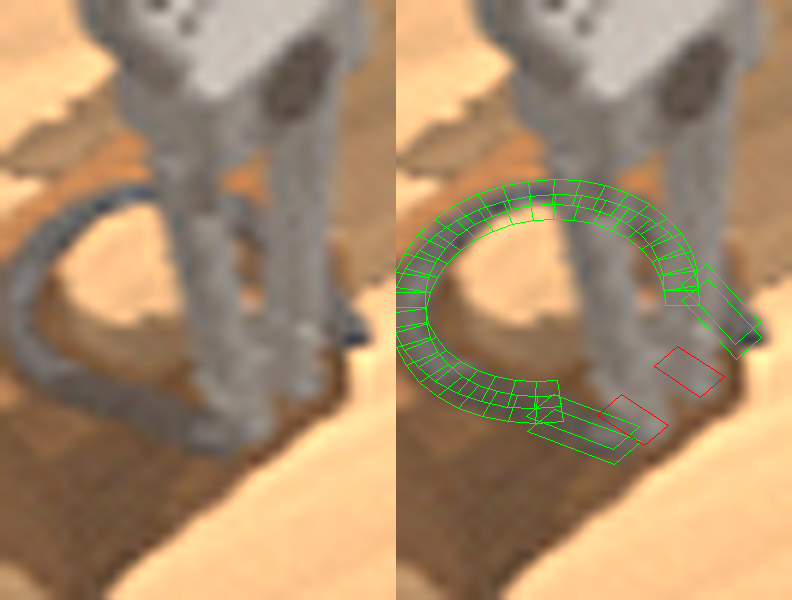

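Emit:
{"op": "play_rows", "data": {
  "plan": [
    [5.8, 0, 0, 0, 0, 0, 0],
    [5.5, 0, 0, 0, 0, 0, 0],
    [5.2, 0, 0, 0, 0, 0, 0],
    [5.2, 0, 0, 0, 0, 0, 0]
  ]
}}

```text
clock: 18.38
ee_pos: [0.6484, -0.1028, 0.1663]
ee_rot: [49.1, 90.0, -22.4]
contact_force: [0.5, -0.1, -2.1]
opening: 0.608
```

```bash
python3 - <<'E'
from look import *
look("c4",ringT=TT(.6252,-.1107,18.5,.04),w=27.5)
E
```

```text
cmd [ 0.6487 -0.1028  0.166 ] ee [ 0.6484 -0.1028  0.1663] F [ 0.5  0.3 -1.4] T [ 0.05 -0.04  0.04] open mm 51.9 t 18.52
```

View pics/c4.png

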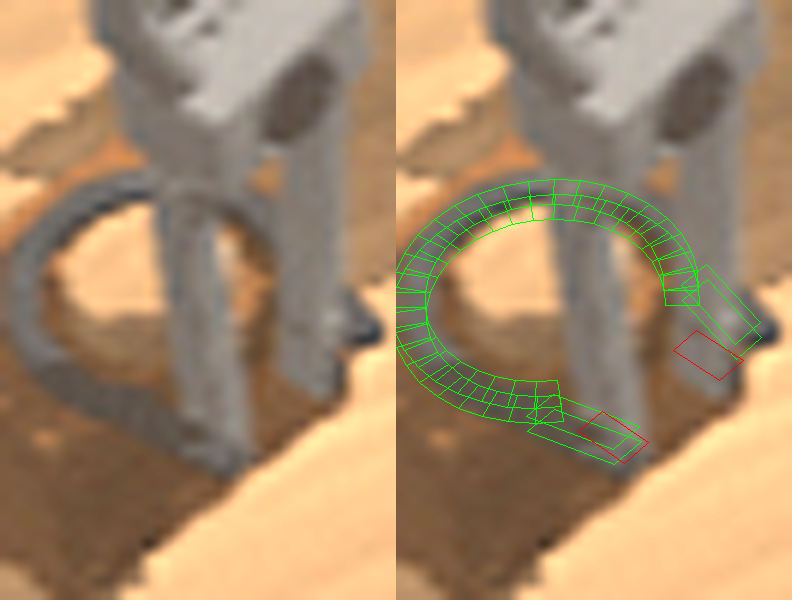

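Emit:
{"op": "play_rows", "data": {
  "plan": [
    [5.2, -0.2, 0, 0, 0, 0, 0],
    [4.9, -0.27, 0, 0, 0, 0, 0],
    [4.6, -0.34, 0, 0, 0, 0, 0],
    [4.3, -0.4, 0, 0, 0, 0, 0],
    [4.3, -0.4, 0, 0, 0, 0, 0]
  ]
}}

```text
clock: 19.15
ee_pos: [0.6483, -0.1028, 0.1703]
ee_rot: [-13.7, 90.0, -85.2]
contact_force: [-0.1, -0.5, -2.5]
opening: 0.51
```

```bash
python3 - <<'E'
from look import *
add((-.4,0,0,0))
look("c5",ringT=TT(.6252,-.1107,18.5,.04),w=36.5,dz=-.134,s=.1)
E
```

```text
cmd [ 0.6487 -0.1028  0.17  ] ee [ 0.6483 -0.1029  0.1702] F [ 0.1  0.8 -2.4] T [-0.05  0.01  0.  ] open mm 43.6 t 19.3
```

View pics/c5.png

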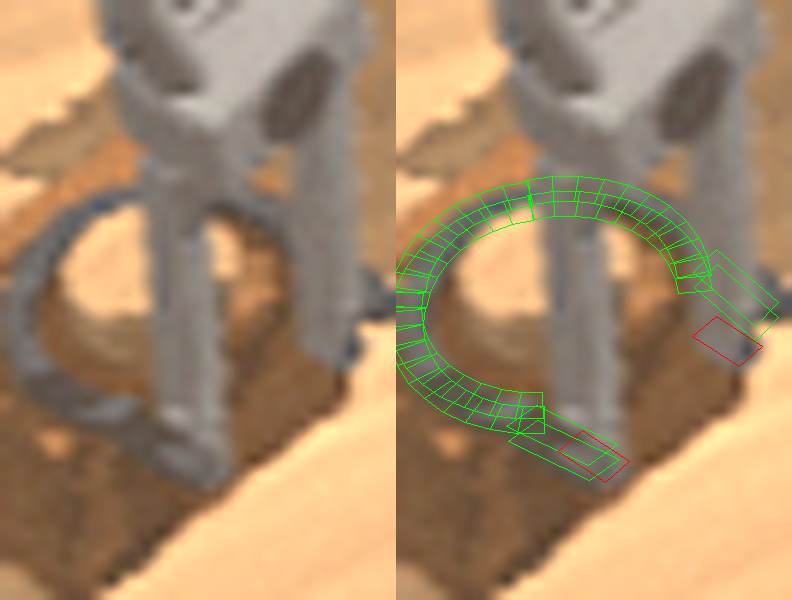

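Emit:
{"op": "play_rows", "data": {
  "plan": [
    [4.1, -0.04, 0, 0, 0, 0, 0],
    [3.8, -0.1, 0, 0, 0, 0, 0],
    [3.5, -0.15, 0, 0, 0, 0, 0],
    [3.3, -0.2, 0, 0, 0, 0, 0],
    [3.3, -0.2, 0, 0, 0, 0, 0]
  ],
  "grip_force": 70
}}

```text
clock: 19.92
ee_pos: [0.6483, -0.1028, 0.1723]
ee_rot: [13.6, 90.0, -57.9]
contact_force: [-0.3, 0.3, -1.6]
opening: 0.39
```

```bash
python3 - <<'E'
from look import *
add((-.2,0,0,0))
look("c6",ringT=TT(.6252,-.1107,18.5,.04),w=46,dz=-.136,s=.2)
E
```

```text
cmd [ 0.6487 -0.1028  0.172 ] ee [ 0.6483 -0.1028  0.1723] F [-0.1  0.1 -2.6] T [-0.05  0.    0.01] open mm 33.0 t 20.07
```

View pics/c6.png

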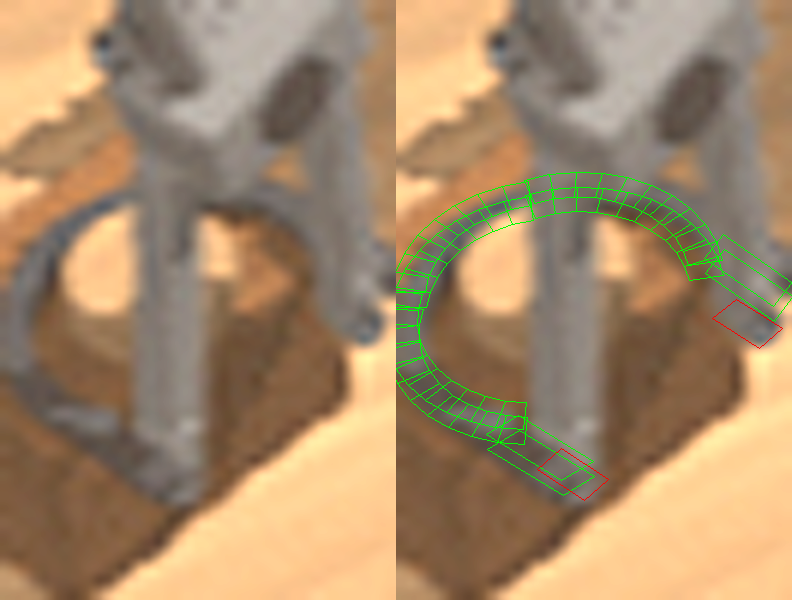

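Emit:
{"op": "play_rows", "data": {
  "plan": [
    [3.1, -0.04, 0, 0, 0, 0, 0],
    [2.8, -0.09, 0, 0, 0, 0, 0],
    [2.5, -0.14, 0, 0, 0, 0, 0],
    [2.3, -0.18, 0, 0, 0, 0, 0],
    [2.3, -0.18, 0, 0, 0, 0, 0]
  ],
  "grip_force": 70
}}

```text
clock: 20.7
ee_pos: [0.6484, -0.1028, 0.1742]
ee_rot: [25.4, 90.0, -46.1]
contact_force: [0.2, 0.7, -1.9]
opening: 0.298
```

```bash
python3 - <<'E'
from look import *
add((-.18,0,0,0))
look("c7",ringT=TT(.6252,-.1107,18.5,.04),w=54,dz=-.138,s=.28)
E
```

```text
cmd [ 0.6487 -0.1028  0.1738] ee [ 0.6483 -0.1028  0.1741] F [ 0.4 -0.2 -2.4] T [0.02 0.06 0.03] open mm 25.3 t 20.85
```

View pics/c7.png

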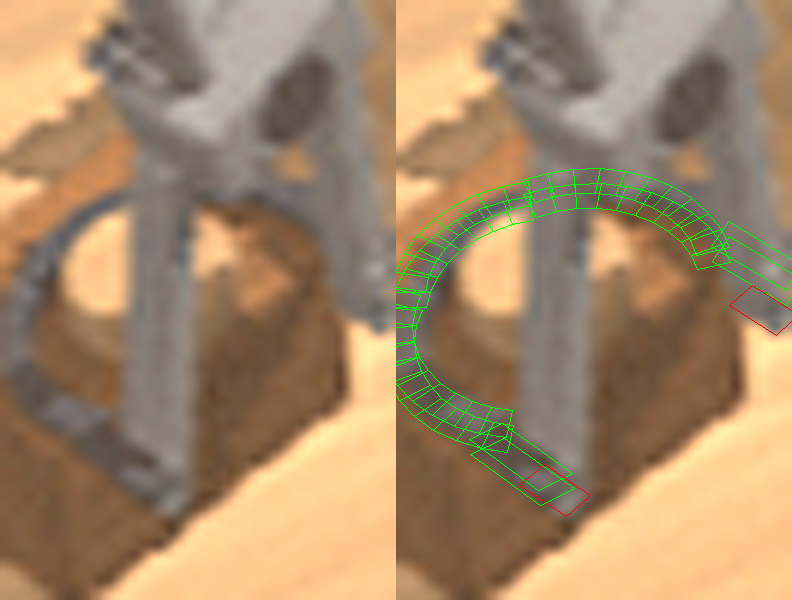

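Emit:
{"op": "play_rows", "data": {
  "plan": [
    [2.0, 0, 0, 0, 0, 0, 0],
    [2.0, -0.2, 0, 0, 0, 0, 0],
    [2.0, -0.5, 0, 0, 0, 0, 0],
    [2.0, -0.8, 0, 0, 0, 0, 0],
    [2.0, -0.8, 0, 0, 0, 0, 0]
  ]
}}

```text
clock: 21.48
ee_pos: [0.6486, -0.1029, 0.1826]
ee_rot: [51.7, 89.9, -19.8]
contact_force: [0.1, -0.6, -2.2]
opening: 0.301
```

```bash
python3 - <<'E'
from look import *
add((-.8,0,0,0))
look("c8",ringT=TT(.6252,-.1107,18.5,.048),w=54,dz=-.138,s=.28)
b=cv2.imread("pics/c8raw.png"); cv2.imwrite("pics/c8w.png",cv2.resize(b[230:340,210:340],(780,660)[:2],interpolation=cv2.INTER_CUBIC)[:600])
E
```

```text
cmd [ 0.6487 -0.1028  0.1818] ee [ 0.6483 -0.1028  0.1821] F [-0.8 -0.3 -1.7] T [0.01 0.06 0.02] open mm 25.4 t 21.62
```

View pics/c8w.png

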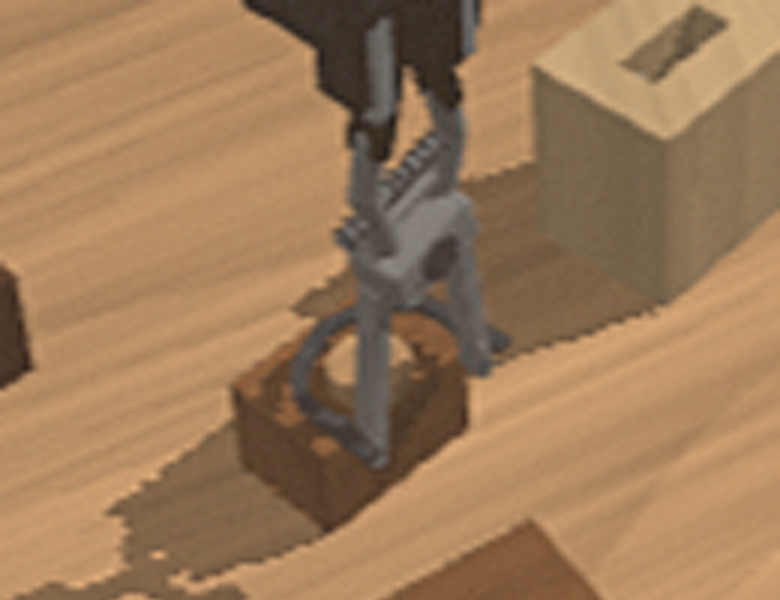

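Emit:
{"op": "play_rows", "data": {
  "plan": [
    [2.0, -0.7, 0, 0, 0, 0, 0],
    [2.0, -2, 0, 0, 0, 0, 0],
    [2.0, -4, 0, 0, 0, 0, 0],
    [2.0, -6.5, 0, 0, 0, 0, 0],
    [2.0, -8.5, 0, 0, 0, 0, 0]
  ]
}}

```text
clock: 22.25
ee_pos: [0.6488, -0.1029, 0.2695]
ee_rot: [54.5, 89.9, -17.0]
contact_force: [0.9, 0.2, -3.1]
opening: 0.297
```

Emit:
{"op": "play_rows", "data": {
  "plan": [
    [2.0, -0.5, 0, 0, 0, 0, 0],
    [2.0, -0.5, 0, 0, 0, 0, 0],
    [2.0, -0.5, 0, 0, 0, 0, 0]
  ]
}}

```text
clock: 22.62
ee_pos: [0.6478, -0.1026, 0.271]
ee_rot: [-123.0, 89.9, 165.5]
contact_force: [-0.1, -0.2, -2.5]
opening: 0.296
```

```bash
python3 - <<'E'
from look import *
add((-8.5,0,0,0),(-.5,0,0,0))
look("c9",ringT=TT(.6252,-.1107,18.5,.138),w=54,dz=-.138,s=.28,ctr=[.635,-.105,.15])
p,ph=cmd(); y=np.radians(18.5); ax=np.array([.4870,-.2496]); d=np.array([np.cos(y),np.sin(y)])
to([*(ax+.0215*d),.2718],-71.5)
E
```

```text
cmd [ 0.6487 -0.1028  0.2718] ee [ 0.648  -0.1027  0.2711] F [ 0.1  0.2 -2.4] T [-0.01 -0.01 -0.06] open mm 25.2 t 22.77
cmd [ 0.6487 -0.1028  0.2718] -71.5 -> shift [0.0, -17.85, 8.79] rot -0.0
```

View pics/c9.png

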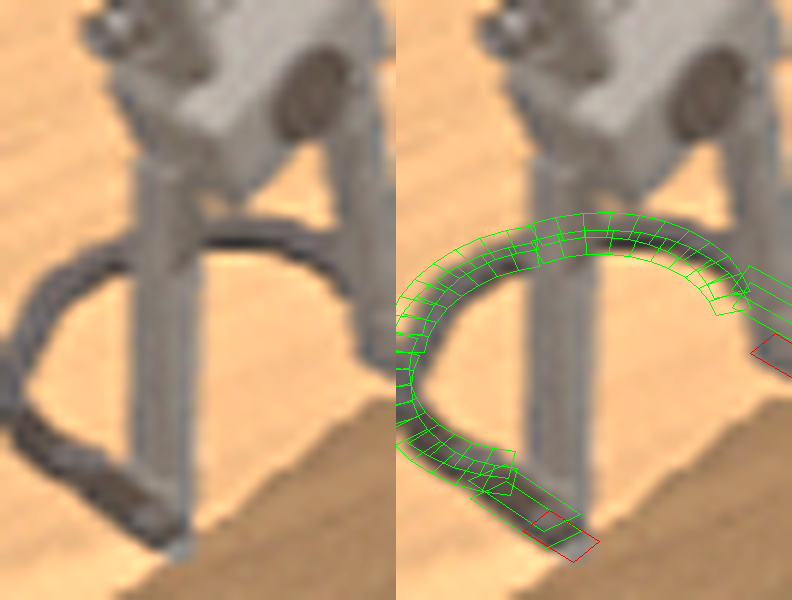

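Emit:
{"op": "play_rows", "data": {
  "plan": [
    [2.0, 0, -1.5, 0.7, 0, 0, 0],
    [2.0, 0, -5, 2.4, 0, 0, 0],
    [2.0, 0, -9.5, 4.6, 0, 0, 0],
    [2.0, 0, -14, 6.9, 0, 0, 0],
    [2.0, 0, -17, 8.4, 0, 0, 0]
  ]
}}

```text
clock: 23.4
ee_pos: [0.5109, -0.2383, 0.2722]
ee_rot: [-70.3, 89.9, -141.9]
contact_force: [-0.6, -0.2, -2.5]
opening: 0.298
```

Emit:
{"op": "play_rows", "data": {
  "plan": [
    [2.0, 0, -0.8, 0.4, 0, 0, 0],
    [2.0, 0, -0.8, 0.4, 0, 0, 0],
    [2.0, 0, -0.8, 0.4, 0, 0, 0],
    [2.0, 0, -0.8, 0.4, 0, 0, 0]
  ]
}}

```text
clock: 23.9
ee_pos: [0.5081, -0.242, 0.272]
ee_rot: [146.6, 90.0, 75.2]
contact_force: [0.6, 0.4, -2.1]
opening: 0.297
```

```bash
python3 - <<'E'
from look import *
add((0,-17,8.4,0),(0,-.8,.4,0))
p,ph=cmd(); y=np.radians(18.5); d=np.array([np.cos(y),np.sin(y)]); r=p[:2]-.025*d
look("d1",ringT=TT(*r,18.5,.138),w=54,dz=-.138,s=.28,ctr=[r[0],r[1],.13],axle=(.4870,-.2496))
a=viewer.camera("top")[:,:,::-1].copy(); uv=proj([.487,-.25,.1],"top")[0]; cv2.imwrite("pics/d1t.png",overlay(a,[],*uv,80,7,"top"))
for c in("scene","top"):
    print([(round(q['p'],2),q['at'],q['pixels'].sum()) for q in viewer.masks_of("ring",c)])
E
```

```text
cmd [ 0.5078 -0.2427  0.2718] ee [ 0.5079 -0.2422  0.272 ] F [ 0.5  0.3 -2. ] T [ 0.02 -0.01  0.03] open mm 25.3 t 24.05
[(0.68, [154.9, 239.0], np.int64(83))]
[(0.43, [203.1, 204.4], np.int64(552))]
```

View pics/d1.png

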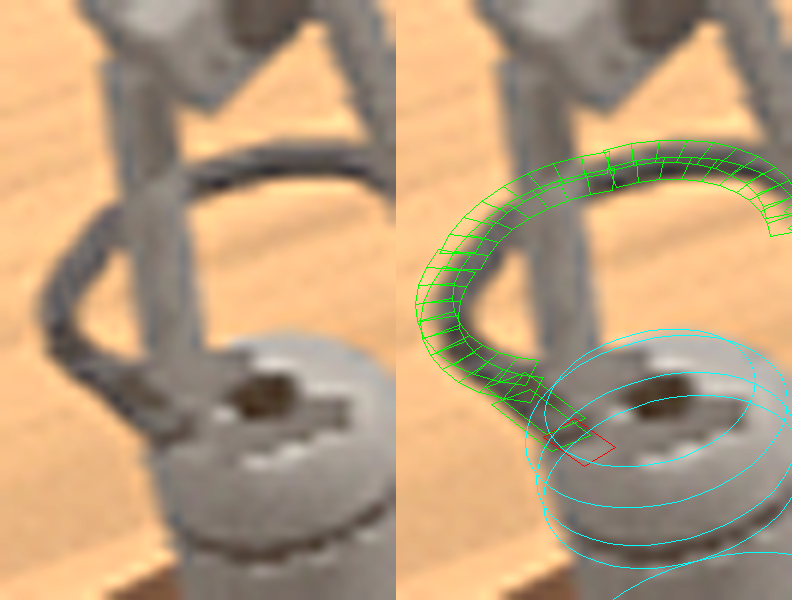

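View pics/d1t.png

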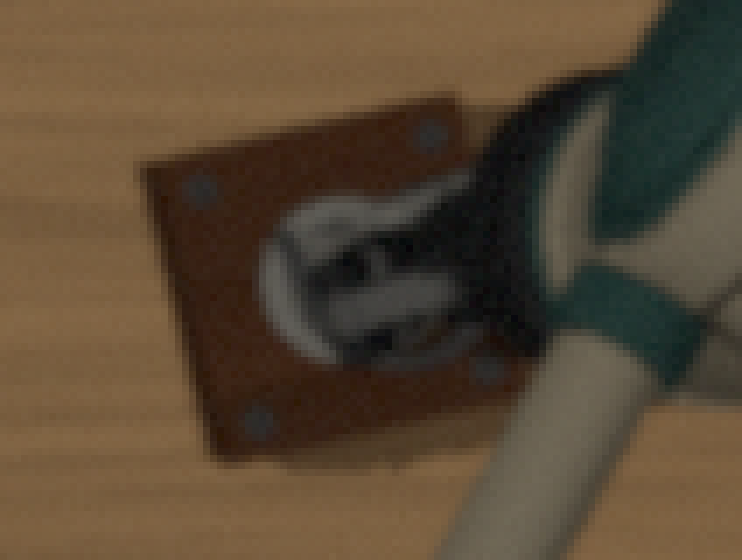

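```bash
python3 - <<'E'
from ring import *
import pickle
ims,D=pickle.load(open('D1.pkl','rb'))
k=12
def draw(b,c,ax,ctr,w,h):
    uv=proj(ctr,c)[0];u0,v0=int(uv[0]-w/2),int(uv[1]-h/2)
    x=cv2.convertScaleAbs(cv2.resize(b[v0:v0+h,u0:u0+w],None,fx=k,fy=k,interpolation=cv2.INTER_CUBIC),alpha=1.4)
    for z,r in((30,27),(38,27),(80,20),(85,20),(93,20),(98,16)):
        q=np.round((proj(cyl(r,z,z)[:40]+np.array([*ax,.015]),c)+.5-[u0,v0])*k).astype(int); cv2.polylines(x,[q],True,(255,255,0),1)
    for s in(1,-1):
        pass
    return x
ax=(.4877,-.2498)
a=draw(ims['scene'],'scene',ax,[*ax,.075],33,50); b=draw(ims['top'],'top',ax,[*ax,.075],33,50)
cv2.imwrite("pics/e1.png",np.hstack([a,b]))
for z in(.113,): print('top hole',proj([*ax,z],'top'))
E
```

```text
top hole [[431.81700809 287.63279514]]
```

View pics/e1.png

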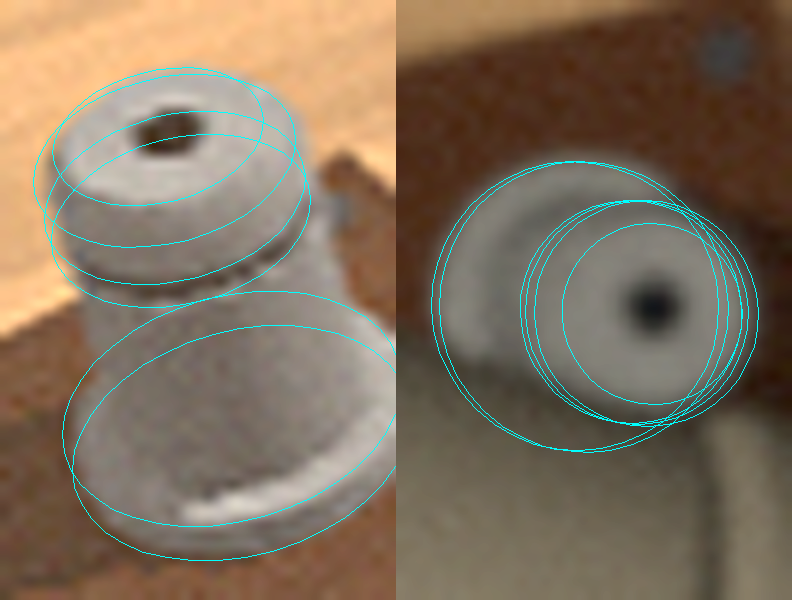

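```bash
cat > fitv.py <<'E'
from ring import *
def pose(gap,yaw,pitch,roll=0):
    """ring frame with ring_gap (25,0,1.75) at gap; pitch>0: back droops"""
    Rm=R.from_euler('ZYX',[yaw,-pitch,roll],degrees=True).as_matrix(); return (Rm,np.array(gap)-Rm@np.array([.025,0,.00175]))
def arcs(s,T):
    out=[]
    h=np.radians(145); hp=21.75*np.array([np.cos(h),np.sin(h)])
    for r in(19,24.5):
        for z in(0,3.5):
            t=np.radians(np.arange(38,323,4)); q=np.c_[r*np.cos(t),r*np.sin(t)]
            for sd,m in((1,np.degrees(t)<145),(-1,np.degrees(t)>215)):
                hh=hp*[1,sd]; c,sn=np.cos(s*sd),np.sin(s*sd); q[m]=(q[m]-hh)@np.array([[c,sn],[-sn,c]])+hh
            out.append((np.c_[q,np.full(len(q),z)]/1000)@T[0].T+T[1])
    return out
def fig(raw,ctr,items,w=64,h=50,k=12,c="scene",al=1.4):
    b=cv2.imread(raw); uv=proj(ctr,c)[0];u0,v0=int(uv[0]-w/2),int(uv[1]-h/2)
    x=cv2.convertScaleAbs(cv2.resize(b[v0:v0+h,u0:u0+w],None,fx=k,fy=k,interpolation=cv2.INTER_CUBIC),alpha=al)
    for P3,cl,col in items:
        cv2.polylines(x,[np.round((proj(P3,c)+.5-[u0,v0])*k).astype(int)],cl,col,1)
    return x
def ringitems(s,T,col=(0,255,0)):
    it=[(a,False,col) for a in arcs(s,T)]
    for P_ in ringparts(s)[-2:]:
        Q=P_@T[0].T+T[1]; it+=[(Q[:4],True,col),(Q[4:],True,col)]
    return it
def axitems(ax,col=(255,255,0),z0=.015):
    return [(cyl(r,z,z)[:40]+np.array([*ax,z0]),True,col) for z,r in((38,27),(80,20),(85,20),(93,20),(98,16),(98,4))]
E
python3 - <<'E'
from fitv import *
g=[.5078,-.2427,.1397]
it=ringitems(.28,pose(g,18.5,0))+axitems((.488,-.2478))
cv2.imwrite("pics/e2.png",fig("pics/d1raw.png",[.492,-.247,.12],it))
E
```

```text
(no output)
```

View pics/e2.png

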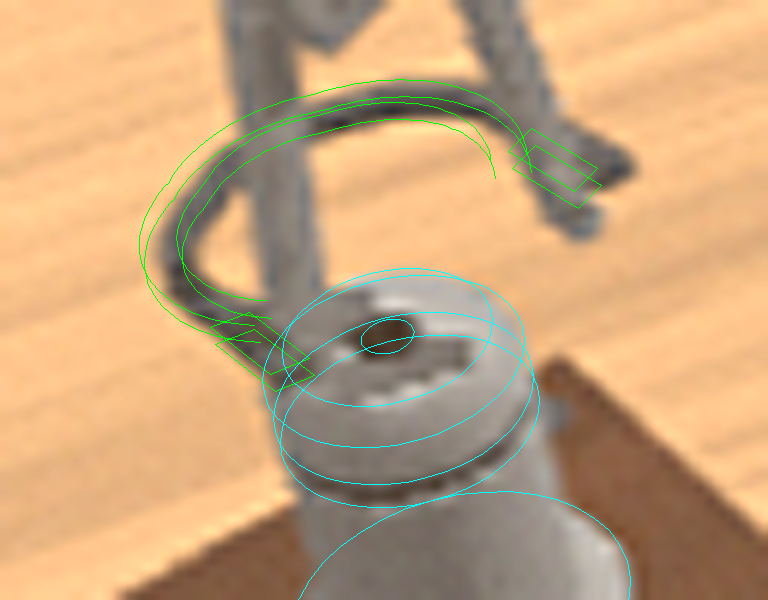

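```bash
python3 - <<'E'
from fitv import *
out=[]
for g,yaw,pit,s in (([.5100,-.2405,.1397],18.5,0,.29),([.5100,-.2405,.1397],18.5,4,.30)):
    it=ringitems(s,pose(g,yaw,pit))
    out.append(fig("pics/d1raw.png",[.495,-.241,.14],it,w=46,h=50,k=8))
cv2.imwrite("pics/e3.png",np.hstack(out))
E
```

```text
(no output)
```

View pics/e3.png

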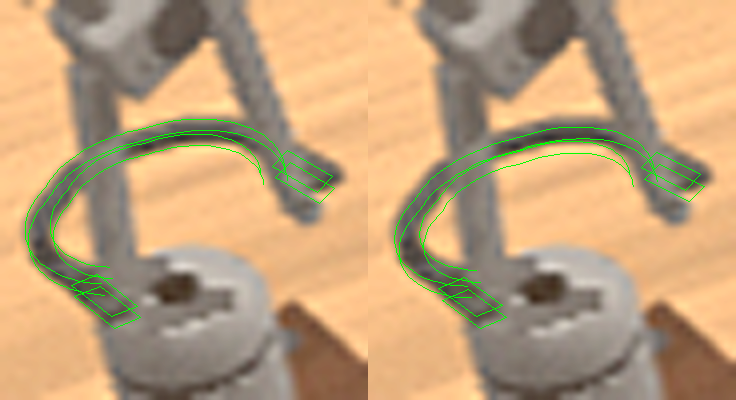

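```bash
python3 - <<'E'
from fitv import *
im=np.mean([viewer.camera("top")[:,:,::-1].astype(float) for i in range(4)],0).astype(np.uint8); cv2.imwrite("pics/d1traw.png",im)
g=[.5090,-.2415,.1397]
it=ringitems(.29,pose(g,18.5,0))
cv2.imwrite("pics/e4.png",np.hstack([fig("pics/d1traw.png",[.495,-.247,.13],i,w=36,h=48,k=11,c="top",al=2) for i in ([],it+axitems((.488,-.2495)))]))
E
```

```text
(no output)
```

View pics/e4.png

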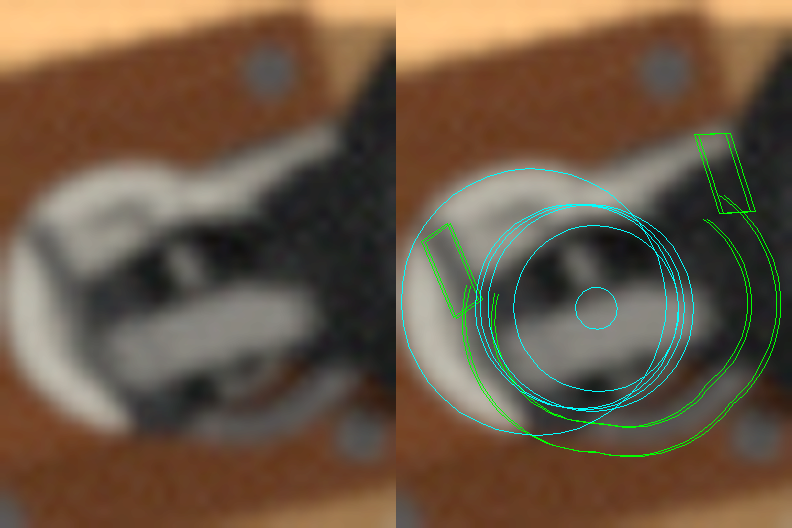

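```bash
python3 - <<'E'
from fitv import *
d=np.array([np.cos(np.radians(18.5)),np.sin(np.radians(18.5))])
out=[];o2=[]
for dx,dz,pit in ((0,0,0),(.003,0.002,0),(.003,0.004,0)):
    g=np.array([.5082,-.2415,.1397])+np.r_[dx*d,dz]
    it=ringitems(.29,pose(g,18.5,pit))
    out.append(fig("pics/d1traw.png",[.495,-.247,.13],it,w=34,h=34,k=8,c="top",al=2))
    o2.append(fig("pics/d1raw.png",[.495,-.241,.14],it,w=44,h=38,k=6))
    o2[-1]=cv2.resize(o2[-1],(272,240))
cv2.imwrite("pics/e5.png",np.vstack([np.hstack(out)[:, :816],np.hstack(o2)])[:,:800])
E
```

```text
(no output)
```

View pics/e5.png

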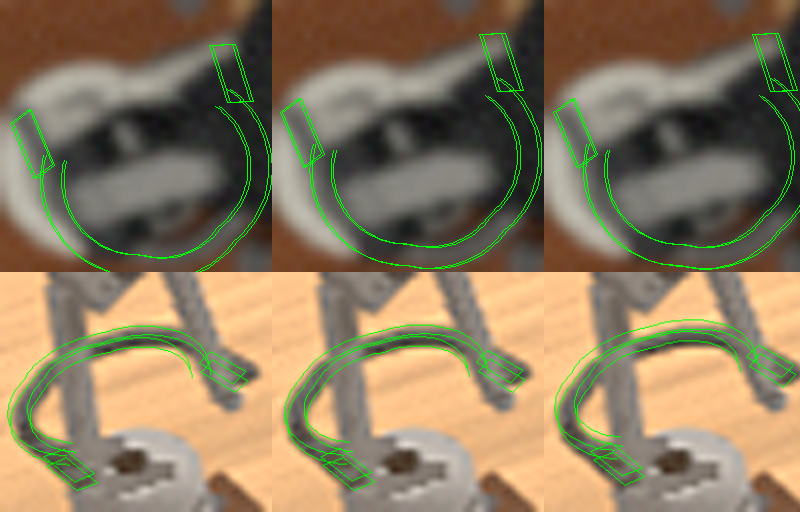

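```bash
python3 - <<'E'
from fitv import *
import pickle
ims,D=pickle.load(open('D1.pkl','rb'))
A={}
for c in("scene","top"):
    g=cv2.cvtColor(ims[c],cv2.COLOR_BGR2GRAY).astype(float); uv=proj([.488,-.249,.113],c)[0]
    u0,v0=int(round(uv[0]))-4,int(round(uv[1]))-4; p=g[v0:v0+9,u0:u0+9]; w=np.clip(np.percentile(p,60)-p-10,0,None)
    # keep centre blob
    lab=cv2.connectedComponents((w>15).astype(np.uint8))[1]; 
    ids,cn=np.unique(lab[lab>0],return_counts=True); w=w*(lab==ids[np.argmax(cn)])
    yy,xx=np.indices(p.shape); h=np.array([(w*xx).sum()/w.sum()+u0,(w*yy).sum()/w.sum()+v0]); 
    A[c]=ray(h,c,.113)[:2]; print(c,h,uv,np.round(ray(h,c,.113),4),np.round(ray(h,c,.108),4))
# ring fit: contrast
R_={}
g={ "scene":cv2.cvtColor(cv2.imread("pics/d1raw.png"),cv2.COLOR_BGR2GRAY).astype(float),"top":cv2.cvtColor(cv2.imread("pics/d1traw.png"),cv2.COLOR_BGR2GRAY).astype(float)}
def sil(q,s,roi,c,lo,hi,grow):
    T=pose(np.array(q[:3])/1000,q[3],q[4]); u0,v0,u1,v1=roi;k=4
    m=np.zeros(((v1-v0)*k,(u1-u0)*k),np.uint8)
    for i,p in enumerate(ringparts(s)):
        if not(lo<=i<hi): continue
        uv=(proj(p@T[0].T+T[1],c)+.5-[u0,v0])*k; cv2.fillConvexPoly(m,np.round(cv2.convexHull(uv.astype(np.float32))*16).astype(np.int32),1,cv2.LINE_8,4)
    return m,k
def cost(q,s=.29,use=("scene",)):
    e=0
    for c in use:
        roi={"scene":(138,215,182,258),"top":(418,268,456,302)}[c]; u0,v0,u1,v1=roi
        G=cv2.resize(g[c][v0:v1,u0:u1],None,fx=4,fy=4,interpolation=cv2.INTER_CUBIC)
        # parts used: scene: arc segs 2..25 ; (28 segs)
        m,k=sil(q,s,roi,c,1,27,0); d=cv2.dilate(m,np.ones((13,13),np.uint8))-cv2.dilate(m,np.ones((3,3),np.uint8))
        e+=np.minimum(G[m>0],160).mean()-np.minimum(G[d>0],160).mean()
    return e
for s in(.25,.28,.31):
  for z in(138,140,142,144):
    f=lambda x: cost([x[0],x[1],z,x[2],0],s)
    r=minimize(f,[510,-240.5,18.5],method='Nelder-Mead',options=dict(initial_simplex=[[510,-240.5,18.5],[512,-240.5,18.5],[510,-238.5,18.5],[510,-240.5,21]],xatol=.05,fatol=.01))
    print(s,z,np.round(r.x,2),round(r.fun,2))
E
```

```text
scene [169.56640625 249.64296875] [169.15042751 249.7251445 ] [ 0.4882 -0.2483  0.113 ] [ 0.4824 -0.2473  0.108 ]
top [432.01763908 287.11668928] [431.43732248 287.49772345] [ 0.4888 -0.2503  0.113 ] [ 0.4887 -0.2513  0.108 ]
0.25 138 [ 507.36 -240.28   19.44] -46.09
0.25 140 [ 509.81 -240.12   21.58] -46.65
0.25 142 [ 512.43 -240.91   18.85] -46.8
0.25 144 [ 515.24 -242.09   16.88] -47.23
0.28 138 [ 507.12 -239.61   20.22] -49.36
0.28 140 [ 509.96 -240.53   18.93] -49.69
0.28 142 [ 512.46 -240.83   18.65] -49.87
0.28 144 [ 515.06 -241.23   18.32] -50.26
0.31 138 [ 507.32 -239.47   19.95] -51.44
0.31 140 [ 509.84 -240.     18.91] -51.87
0.31 142 [ 512.45 -240.53   18.05] -52.17
0.31 144 [ 515.06 -240.94   17.97] -52.34
```

```bash
python3 - <<'E'
from fitv import *
out=[]
for g in ([.5099,-.2404,.140],[.5112,-.2406,.141],[.5125,-.2408,.142],[.515,-.241,.144]):
    it=ringitems(.29,pose(g,18.5,0))
    out.append(fig("pics/d1traw.png",[.488,-.254,.13],it,w=28,h=22,k=14,c="top",al=2.6))
cv2.imwrite("pics/e6.png",np.vstack([np.hstack(out[:2]),np.hstack(out[2:])]))
E
```

```text
(no output)
```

View pics/e6.png

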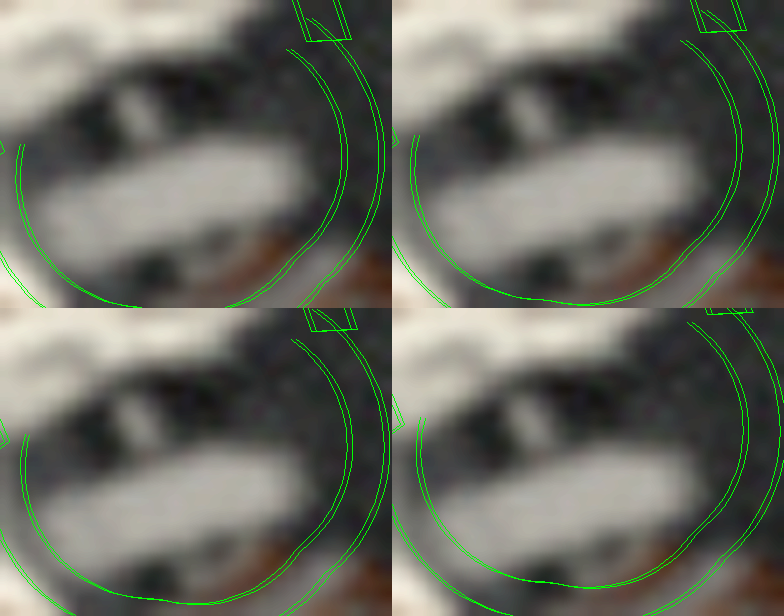

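Emit:
{"op": "play_rows", "data": {
  "plan": [
    [2.0, 0.3, -0.2, -0.04, 0, 0, 0],
    [2.0, 1, -0.3, -0.06, 0, 0, 0],
    [2.0, 1.8, -0.3, -0.06, 0, 0, 0],
    [2.0, 2.5, -0.3, -0.06, 0, 0, 0],
    [2.0, 2.5, -0.3, -0.06, 0, 0, 0]
  ]
}}

```text
clock: 25.02
ee_pos: [0.504, -0.2428, 0.2461]
ee_rot: [-140.7, 89.9, 147.8]
contact_force: [-0.4, -0.4, -2.7]
opening: 0.296
```

Emit:
{"op": "play_rows", "data": {
  "plan": [
    [2.0, 0, 0, 0, 0, 0, 0],
    [2.0, 0, 0, 0, 0, 0, 0]
  ]
}}

```text
clock: 25.28
ee_pos: [0.5046, -0.2432, 0.2475]
ee_rot: [35.4, 90.0, -36.1]
contact_force: [0.3, -1.0, -2.5]
opening: 0.298
```

```bash
python3 - <<'E'
from look import *
from fitv import *
add((2.5,-.3,-.06,0))
look("d2",ctr=[.49,-.25,.11],tips=False)
im=np.mean([viewer.camera("top")[:,:,::-1].astype(float) for i in range(3)],0).astype(np.uint8); cv2.imwrite("pics/d2traw.png",im)
p,_=cmd(); off=np.array([.5122-.5078,-.2408+.2427,.1420-.2718]); g=p+off; print(g)
it=ringitems(.29,pose(g,18.5,0))+axitems((.4882,-.2483))
a=fig("pics/d2raw.png",[.495,-.246,.1],[],w=50,h=58,k=8); b=fig("pics/d2raw.png",[.495,-.246,.1],it,w=50,h=58,k=8)
cv2.imwrite("pics/d2.png",np.hstack([a,b]))
it=ringitems(.29,pose(g,18.5,0))+axitems((.4888,-.2503))
cv2.imwrite("pics/d2t.png",np.hstack([fig("pics/d2traw.png",[.490,-.25,.13],i,w=36,h=36,k=11,c="top",al=2.4) for i in ([],it)]))
E
```

```text
cmd [ 0.5048 -0.2431  0.2468] ee [ 0.5045 -0.2432  0.2474] F [-0.4  0.8 -1.9] T [ 0.05 -0.03  0.05] open mm 25.1 t 25.43
[ 0.50921233 -0.2412094   0.117     ]
```

View pics/d2.png

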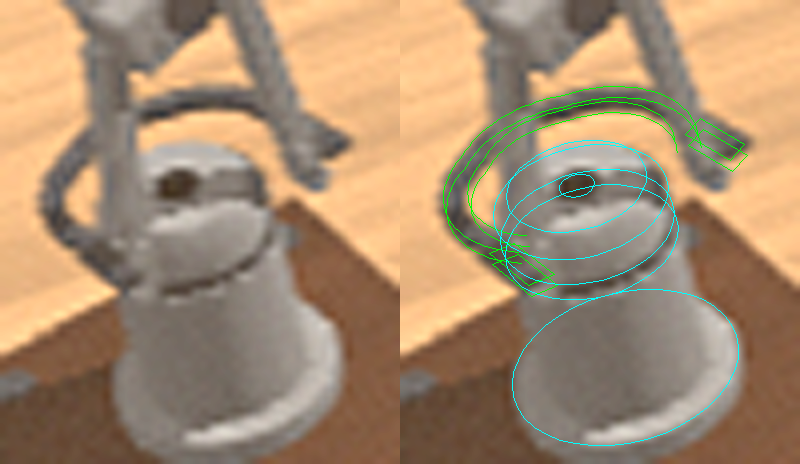

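View pics/d2t.png

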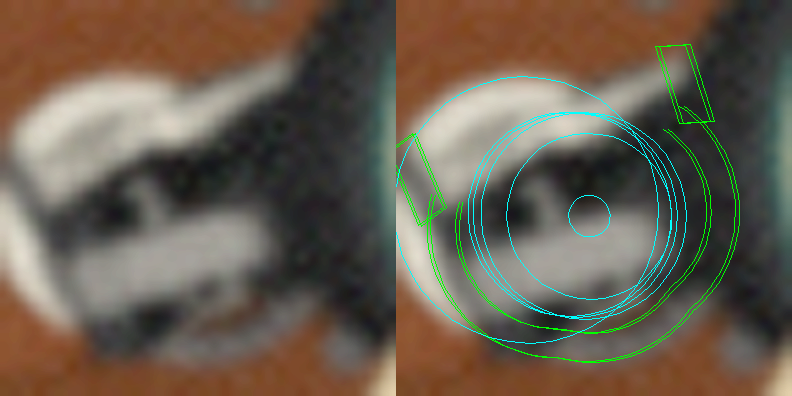

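Emit:
{"op": "play_rows", "data": {
  "plan": [
    [2.0, 0, -0.05, 0.08, 0, 0, 0],
    [2.0, 0.2, -0.05, 0.08, 0, 0, 0],
    [2.0, 0.5, -0.05, 0.08, 0, 0, 0],
    [2.0, 0.7, -0.05, 0.08, 0, 0, 0],
    [2.0, 0.9, -0.05, 0.08, 0, 0, 0]
  ]
}}

```text
clock: 26.2
ee_pos: [0.5042, -0.244, 0.2379]
ee_rot: [-113.8, 90.0, 174.7]
contact_force: [-0.3, 0.4, -2.5]
opening: 0.296
```

```bash
python3 - <<'E'
from look import *
from fitv import *
add((.9,-.05,.08,0))
look("d3",ctr=[.49,-.25,.11],tips=False,n=4)
im=np.mean([viewer.camera("top")[:,:,::-1].astype(float) for i in range(3)],0).astype(np.uint8); cv2.imwrite("pics/d3traw.png",im)
p,_=cmd(); off=np.array([.5122-.5078,-.2408+.2427,.1420-.2718]); g=p+off; print(g)
it=ringitems(.29,pose(g,18.5,0))+axitems((.4882,-.2483))
cv2.imwrite("pics/d3.png",np.hstack([fig("pics/d3raw.png",[.495,-.246,.1],i,w=50,h=50,k=8) for i in([],it)]))
st=[]
for i in range(5):
    viewer.camera("scene"); st.append(np.r_[monitor.state()['contact_force'],monitor.state()['torque']])
print(np.round(np.mean(st,0),2))
E
```

```text
cmd [ 0.5046 -0.244   0.2378] ee [ 0.5042 -0.2441  0.2381] F [-0.4 -0.1 -2.6] T [ 0.   -0.03 -0.01] open mm 25.1 t 26.4
[ 0.508992   -0.24212671  0.108     ]
[ 0.05 -0.05 -2.32  0.01  0.   -0.01]
```

View pics/d3.png

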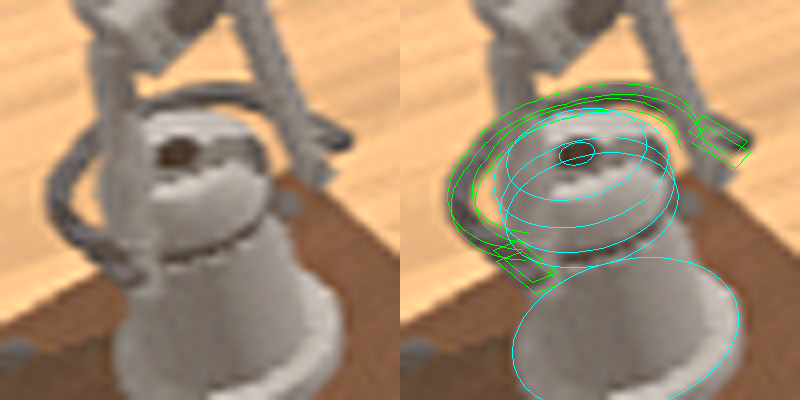

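Emit:
{"op": "play_rows", "data": {
  "plan": [
    [2.0, 0.2, 0, 0, 0, 0, 0],
    [2.0, 0.4, 0, 0, 0, 0, 0],
    [2.0, 0.6, 0, 0, 0, 0, 0],
    [2.0, 0.6, 0, 0, 0, 0, 0]
  ]
}}

```text
clock: 27.3
ee_pos: [0.5041, -0.244, 0.2318]
ee_rot: [-136.2, 90.0, 152.3]
contact_force: [-0.7, -0.8, -1.0]
opening: 0.293
```

```bash
python3 - <<'E'
from look import *
from fitv import *
add((.6,0,0,0))
look("d4",ctr=[.49,-.25,.11],tips=False,n=4)
im=np.mean([viewer.camera("top")[:,:,::-1].astype(float) for i in range(3)],0).astype(np.uint8); cv2.imwrite("pics/d4traw.png",im)
p,_=cmd(); off=np.array([.5122-.5078,-.2408+.2427,.1420-.2718]); g=p+off; print(g)
it=ringitems(.29,pose(g,18.5,0))+axitems((.4882,-.2483))
cv2.imwrite("pics/d4.png",np.hstack([fig("pics/d4raw.png",[.495,-.246,.1],i,w=50,h=50,k=8) for i in([],it)]))
it=ringitems(.29,pose(g,18.5,0))+axitems((.4888,-.2503))
cv2.imwrite("pics/d4t.png",np.hstack([fig("pics/d4traw.png",[.490,-.25,.1],i,w=36,h=36,k=11,c="top",al=2.4) for i in ([],it)]))
st=[]
for i in range(5):
    viewer.camera("scene"); st.append(np.r_[monitor.state()['contact_force'],monitor.state()['torque']])
print(np.round(np.mean(st,0),2))
E
```

```text
cmd [ 0.5046 -0.244   0.2318] ee [ 0.5042 -0.2441  0.2322] F [ 0.3 -0.1 -1.5] T [-0.04  0.02  0.03] open mm 25.3 t 27.5
[ 0.508992   -0.24212671  0.102     ]
[-0.2  -0.2  -2.67  0.01 -0.01  0.02]
```

View pics/d4.png

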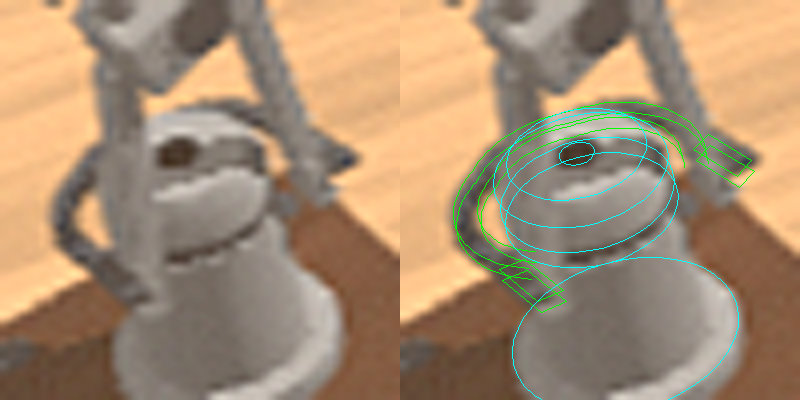

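View pics/d4t.png

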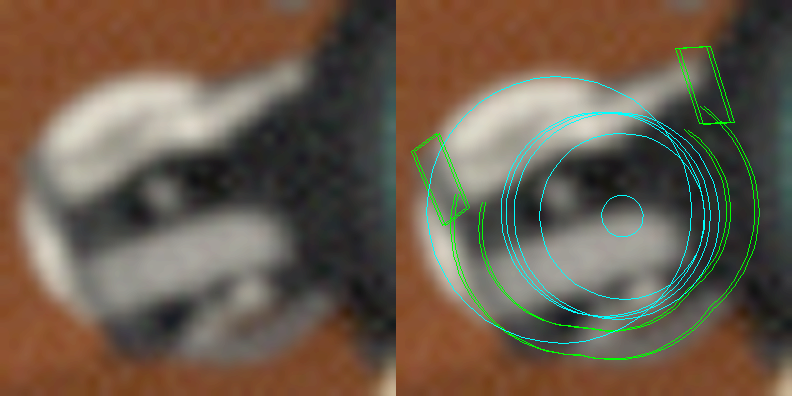

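```bash
cat > cf.py <<'E'
from fitv import *
def mk(raw,ctr,lo=1,hi=27,c="scene"):
    G0=cv2.cvtColor(cv2.imread(raw),cv2.COLOR_BGR2GRAY).astype(np.float32); uv=proj(ctr,c)[0].astype(int); u0,v0,u1,v1=uv[0]-26,uv[1]-24,uv[0]+26,uv[1]+24
    G=np.minimum(cv2.resize(G0[v0:v1,u0:u1],None,fx=4,fy=4,interpolation=cv2.INTER_CUBIC),160)
    def cost(gap,yaw,pitch,roll,s):
        T=pose(np.array(gap)/1000,yaw,pitch,roll); m=np.zeros(G.shape,np.uint8)
        for p in ringparts(s)[lo:hi]:
            q=(proj(p@T[0].T+T[1],c)+.5-[u0,v0])*4; cv2.fillConvexPoly(m,np.round(cv2.convexHull(q.astype(np.float32))*16).astype(np.int32),1,cv2.LINE_8,4)
        d=cv2.dilate(m,np.ones((13,13),np.uint8))-cv2.dilate(m,np.ones((3,3),np.uint8))
        return G[m>0].mean()-G[d>0].mean()
    return cost
def NM(f,x0,st):
    sim=[x0]+[list(np.array(x0)+np.eye(len(x0))[i]*st[i]) for i in range(len(x0))]
    return minimize(f,x0,method='Nelder-Mead',options=dict(initial_simplex=sim,xatol=.03,fatol=.005,maxiter=600))
E
python3 - <<'E'
from cf import *
c=mk("pics/c7raw.png",[.632,-.108,.045])
for s in(.25,.29):
  r=NM(lambda x:c([x[0],x[1],41.75],x[2],0,0,s),[650.5,-102,18.5],[2,2,3]); print('c7',s,np.round(r.x,2),r.fun)
c=mk("pics/c5raw.png",[.632,-.108,.045]); r=NM(lambda x:c([x[0],x[1],41.75],x[2],0,0,.14),[650.5,-102,18.5],[2,2,3]); print('c5',np.round(r.x,2),r.fun)
c=mk("pics/c1raw.png",[.632,-.108,.045]) if 0 else None
c8=mk("pics/c8raw.png",[.632,-.108,.053]); c9=mk("pics/c9raw.png",[.632,-.108,.143])
for nm,c,z0 in(("c8",c8,50),("c9",c9,140)):
  for s in(.29,):
    for z in(-4,-2,0,2):
      r=NM(lambda x:c([x[0],x[1],z0+z],x[2],0,0,s),[651,-102,18.5],[2,2,3]); print(nm,z0+z,np.round(r.x,2),round(r.fun,2))
E
```

```text
c7 0.25 [ 650.22 -102.01   20.83] -10.981597900390625
c7 0.29 [ 649.68 -101.85   21.23] -9.991371154785156
c5 [ 647.35 -102.63   21.82] -15.309822082519531
c8 46 [647.73 -97.31  23.57] -17.59
c8 48 [649.9  -99.75  16.67] -17.19
c8 50 [ 651.61 -100.23   18.04] -17.23
c8 52 [ 653.66 -101.46   16.14] -17.34
c9 136 [646.35 -98.96  19.58] -49.8
c9 138 [ 648.48 -100.23   18.48] -49.93
c9 140 [ 650.59 -101.14   18.82] -50.18
c9 142 [ 652.59 -101.96   18.4 ] -50.37
```

Emit:
{"op": "play_rows", "data": {
  "plan": [
    [2.0, 0.1, 0, 0, 0, 0, 0],
    [2.0, 0.2, 0, 0, 0, 0, 0],
    [2.0, 0.3, 0, 0, 0, 0, 0],
    [2.0, 0.3, 0, 0, 0, 0, 0],
    [2.0, 0.3, 0, 0, 0, 0, 0]
  ]
}}

```text
clock: 28.52
ee_pos: [0.5042, -0.2441, 0.2291]
ee_rot: [-1.6, 90.0, -73.1]
contact_force: [0.1, 0.9, -2.5]
opening: 0.299
```

```bash
python3 - <<'E'
from look import *
from fitv import *
add((.3,0,0,0))
look("d5",ctr=[.49,-.25,.11],tips=False,n=4)
im=np.mean([viewer.camera("top")[:,:,::-1].astype(float) for i in range(3)],0).astype(np.uint8); cv2.imwrite("pics/d5traw.png",im)
p,_=cmd(); g=p+np.array([.0037,.0021,-.1312]); print(g)
it=ringitems(.29,pose(g,18.5,0))+axitems((.4882,-.2483))
cv2.imwrite("pics/d5.png",np.hstack([fig("pics/d5raw.png",[.495,-.246,.1],i,w=44,h=50,k=9) for i in([],it)]))
st=[]
for i in range(6):
    viewer.camera("scene"); st.append(np.r_[monitor.state()['contact_force'],monitor.state()['torque']])
print(np.round(np.mean(st,0),2))
E
```

```text
cmd [ 0.5046 -0.244   0.2288] ee [ 0.5042 -0.244   0.2292] F [-0.6  0.2 -3.2] T [ 0.03 -0.02 -0.05] open mm 25.4 t 28.73
[ 0.508292   -0.24192671  0.0976    ]
[-0.05  0.05 -2.67  0.02 -0.01  0.  ]
```

View pics/d5.png

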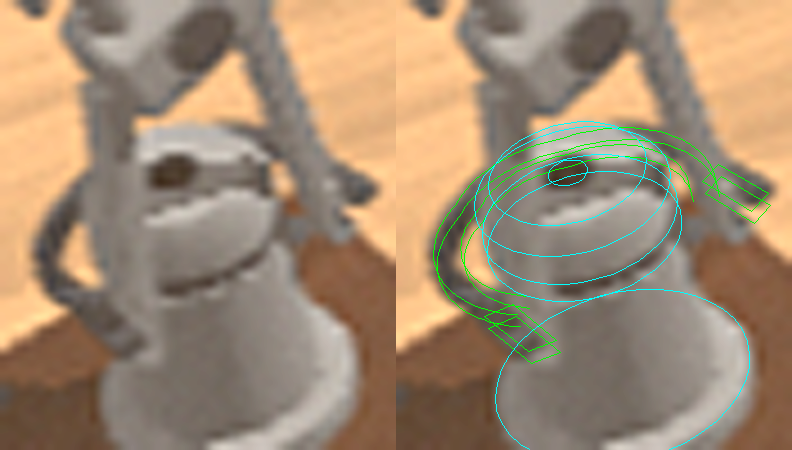

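```bash
python3 - <<'E'
import cv2
from h import *
b=viewer.camera("scene"); cv2.imwrite("pics/final.png",b[:,:,::-1]); a=cv2.imread("pics/scene0.png"); 
for n,t in(("bearing",(380,303)),("spanner",(432,255)),("glue",(173,358))):
    u,v=t; print(n,np.abs(a[v-35:v+35,u-35:u+35].astype(int)-b[v-35:v+35,u-35:u+35,::-1]).mean())
E
```

```text
bearing 4.26108843537415
spanner 4.352108843537415
glue 4.026054421768707
```

View pics/final.png

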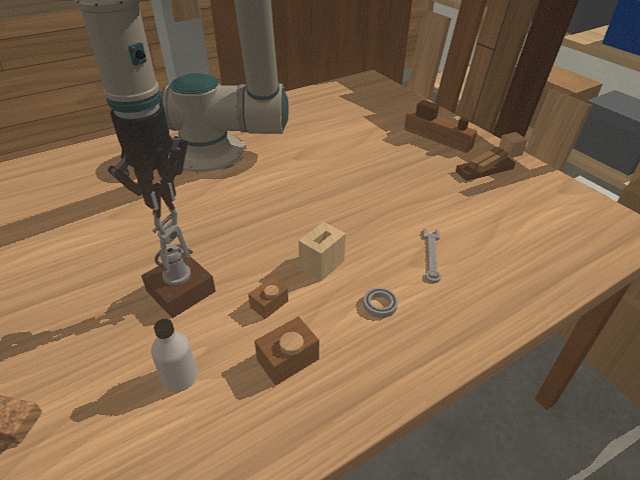

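The final scene picture shows the axle in the block around (175, 270), with the ring round its end held by the pliers. The bearing (380, 303), spanner (432, 255) and glue bottle (173, 358) haven't moved. I'm handing in.

```bash
python3 -c "
from station import finish_job
print(finish_job())"
```

```text
the job is handed in; nothing more can be done
None
```

I finished the job as asked and handed it in at about 29 s; no verdict was reported.

- **Axle:** it stands upright in the bore. Pushing down gave a clear reaction force, and the camera overlays agree with the collar resting flat on the wood.
- **Ring:** touched only with the pliers, it was spread to the stop (about 25 mm measured over the grips), lifted off the stand and lowered over the axle end. It is now held spread at the groove.

**Last checks:**
- The force on the tool was just the weight of the pliers and ring, with about 0 N sideways and almost no moment, so I found no sign of contact with the axle.
- The ring looked level in the scene view.
- The bearing, spanner and glue bottle look the same as in the first picture.

**What disagreed:**
- **Height:** the ring's mid-height comes out at 97 to 99 mm, depending on the estimate; the target was 97.5 mm.
- **Centring:** the two cameras differed by about 2 mm on how well the ring is centred sideways, against a clearance of about 2 mm. I set it between them using the gripper's own centring, and did not test the clearance by touch.

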